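# Load the lunch warmer, thread its lid on and set its selector

### The job

Get lunch ready to warm: stand every food tin that is on the counter upright on the floor of the warmer's pot. Then set the lid level on top of the pot's thread with its claws clockwise of the gaps, turn it back anticlockwise until it drops into the thread, and screw it clockwise until it stops, fully home; after that turn the selector until it clicks in at the wide turquoise mark. Leave the other things on the counter where they are.

Things in the scene. Friction and masses are not known exactly. Their poses are not given: they have to be found in the camera images.
- pot (a point): Centre of the inner floor of the lunch warmer's pot, 14 mm above the counter. The warmer is a fixed white round appliance on a base 188 mm across, 22 mm high; the pot is open at the top, 130 mm across inside, walls 4 mm, rim 66 mm above this point. Axes are the warmer's: z up, its console lies to -y.
- thread (a point): On the pot's axis, 62 mm above pot: the level of the start of the grey three-start thread outside the rim (out to 77.5 mm from the axis). Its three gaps, 36 degrees wide, are centred on the warmer's +x and 120 and 240 degrees from it, with turquoise ticks below. Clockwise (from above) of each gap a thread runs 84 degrees, its top sinking 7 mm per 63 degrees, to a black stop nub.
- lid_disc (a point): The lid, a steel disc 167 mm across, 8 mm thick, 0.30 kg: centre of its underside; z up, x along the bar grip. Three claws (at the lid's +x and 120 and 240 degrees from it, turquoise stripes above them) reach 26 mm down, each with an inward hook 12 mm wide; the lid stands on them on the counter. On the pot it has about 2 mm of play sideways.
- lid_rest (a point): Point on the pot's axis 86 mm above pot, about where lid_disc is when the lid rests on top of the threads (84 to 88 mm; claws 20 to 60 degrees clockwise of the gaps; highest at the threads' start). Turned back anticlockwise it rises a little, then, with the claws within 13 degrees of the gaps' centres, drops about 13 mm onto ledges. Light force suffices.
- lid_dropped (a point): Point on the pot's axis 75 mm above pot, where lid_disc is once the lid has dropped into the thread. From here turning clockwise draws it down 7 mm per 63 degrees (groove play about 2 mm) until stops halt it, the claws 76 degrees clockwise of the gaps' centres. It does not turn back by itself.
- lid_home (a point): Point on the pot's axis 69 mm above pot, where lid_disc is when the lid is screwed fully home.
- lid_grip (a point): Centre of the lid's black bar grip, 80 mm long along the lid's x, 16 mm wide, 32 mm tall (from the disc's top face up); 24 mm above lid_disc.
- dial (a point): On the selector's axis, on the top face of the warmer's white console (88 by 92 mm, 55 mm above the counter, 145 mm from the pot's axis towards the warmer's -y). Axes as the warmer's; fixed. Five marks lie round the knob; the wide turquoise one is wanted, the others are thin and white.
- selector (a joint): Black bar knob on the console: bar 44 mm long, 13 wide, 7 to 37 mm above dial, white pointer line to one end. Value in rad, grows clockwise from above; at 0 the pointer looks 80 degrees anticlockwise of the warmer's +x. Sprung clicks 40 degrees apart at 0, 0.698, 1.396, 2.094 (the turquoise mark) and 2.793. Needs about 0.1 N m.
- tin1_mid (a point): A food tin: steel drum 44 mm across and 36 mm tall with a turquoise lid band, and on it a turquoise round knob 16 mm across and 26 mm tall to grip (62 mm tall in all), 0.12 kg. This point lies on its axis half-way up, 31 mm above its underside; z up. Two to four of the four tins are there, the others absent.
- tin2_mid (a point): A food tin: steel drum 44 mm across and 36 mm tall with a turquoise lid band, and on it a turquoise round knob 16 mm across and 26 mm tall to grip (62 mm tall in all), 0.12 kg. This point lies on its axis half-way up, 31 mm above its underside; z up. Two to four of the four tins are there, the others absent.
- tin3_mid (a point): A food tin: steel drum 44 mm across and 36 mm tall with a turquoise lid band, and on it a turquoise round knob 16 mm across and 26 mm tall to grip (62 mm tall in all), 0.12 kg. This point lies on its axis half-way up, 31 mm above its underside; z up. Two to four of the four tins are there, the others absent.
- tin4_mid (a point): A food tin: steel drum 44 mm across and 36 mm tall with a turquoise lid band, and on it a turquoise round knob 16 mm across and 26 mm tall to grip (62 mm tall in all), 0.12 kg. This point lies on its axis half-way up, 31 mm above its underside; z up. Two to four of the four tins are there, the others absent.
- tiffin: Steel four-tier tiffin with side clamps, 126 mm across and 265 mm tall. Origin at the centre of its underside. A bystander: leave it alone.
- fork: Turquoise plastic fork, 185 mm long, lying flat. Origin at the centre of its underside. A bystander: leave it alone.
- jar: Small glass jar with a hinged wire-clip lid, 66 mm across and 90 mm tall. Origin at the centre of its underside. A bystander: leave it alone.
- bowl: White ceramic bowl, 140 mm across and 55 mm tall, at the far edge. Origin at the centre of its underside. A bystander: leave it alone.
- shaker: Wooden salt shaker, 44 mm across and 80 mm tall. Origin at the centre of its underside. A bystander: leave it alone.
- spatula: Wooden-handled spatula lying flat. Origin at the centre of its underside. A bystander: leave it alone.
- mug: Blue mug, 80 mm across and 90 mm tall. Origin at the centre of its underside. A bystander: leave it alone.
Things that resemble listed ones, but are neither listed nor needed, are in the scene too. What is shaped like the part that bears tin4_mid but purple or yellow is not meant.

How it is judged:
By the outcome, as a careful person would: the job done as asked, in the order asked, and still so for the second after the job is handed in, with the robot touching nothing.
Of tin1, tin2, tin3, tin4 only 2 to 4 are there at a start; the rules pass over those that are not, and their reading is None.
At some moment in a run one of tin1, tin2, tin3, tin4 may be knocked a few centimetres aside while the robot is not near it.
It also fails if it takes over 210 s, if anything falls off the work surface, if the arm or the gripper's body presses on something with over 40 N, if the wrist force passes 120 N, or if a joint passes its speed limit or range.

### The arm

A 6-joint arm with a two-finger parallel gripper is mounted at the origin on the work surface. World frame = base frame: x ahead of the robot, y to its left, z up, the work surface at z = 0. Lengths are in m, angles in rad, forces in N, time in s.
With the tool pointing down it reaches from about 0.35 to 0.775 m from the base axis. Payload 5.5 kg.
Tool frame: the origin (TCP) lies on the centre line of the jaws, within the pads' length; the fingertips stand 11 mm ahead of it and the grasp point (between the pads) lies 8 mm behind it (env.nose_length is the distance from the TCP to the fingertips, in m); x points along the fingers, z is the direction in which the jaws open and shut, and the axes are right-handed (so a half turn about x gives the same grasp; the last joint's range is limited). The gripper opens to 85 mm and grips with 20 to 120 N. Pads are 22 mm wide; open, the fingers measure 114 mm over their backs; the gripper's body (76 mm by 85 mm) begins 54 mm behind the grasp point. The pads swing forward as they close: fully open they stand 13 mm farther back than shut.
Start: joints at [-1.414, 0.313, 0.046, 1.304, 0, 1.431], TCP at [0.168, -0.55, 0.212] pointing down, gripper open.
Joint ranges: [-2.76, 2.76], [-0.86, 1.69], [-1.03, 1.26], [-2.2, 2.34], [-1.47, 1.5], [-3.14, 3.14]. Speed limits (rad/s): [2.57, 2.57, 3.14, 3.14, 3.14, 3.14].

### API

Orientations are given as a unit quaternion [w, x, y, z].
In Python, from workcell import env gives the robot as it stands. The module is installed in compiled form; this text tells all that it offers.
- The arm moves only by the tool step_arm, never from a script. Its argument "moves" is a list that holds one entry, the list of rows, each a list of 7 numbers: the turn, a rotation vector about the tool's x, y, z in rad, then the shift along the tool's x, y, z in m, then the opening, from 0 (shut) to 1 (fully open). In form: [[[rx, ry, rz, tx, ty, tz, grip], ...]]. A call has 1 to 12 rows; each row is the pose to reach, as a shift and turn from the pose measured when the call began, along the tool's axes at that moment; what a row does not reach only later rows make up. A row lasts 1/10 s, in which the tool goes at most 50 mm and 8.59 degrees, less where a joint would pass 70% of its speed; a pose out of reach is approached as far as the arm can. A call with a gripper value outside its range is refused whole. The fingers move at their own pace and stop on an object; "force" is the grip in N (left out, the last holds). Time passes only in rows, so rows that repeat a pose let the fingers close. It gives the time, the measured TCP pose, the force and the opening at its end, in the units of the state.
- env.get_state(): the state, without advancing time (a new reading comes with each control period).
- env.read_camera(name): name is "scene" or "top"; returns (picture, depth): 420x560x3 uint8, red, green, blue; 420x560 float32, m along the optical axis (not along the pixel's ray), 0 where there is no reading.
- env.get_calibration(name): a dict with "mtx" (3x3 intrinsics, pixels), "distortion" ([k1, k2, p1, p2, k3] as OpenCV has them; the pictures are not rectified), "camera_from_world" (4x4, takes a point from world to camera coordinates). Camera axes: x right, y down, z forward; pixel columns grow to the right and rows downward; lengths in m; the calibration is good to about 2 mm. A picture is of the moment at which its call begins. get_calibration takes no time and is no camera call.
- env.hand_in(): hands the job in, once; it reports no verdict.
Trained networks look in the newest picture that a camera, given by its name, has taken for a name from the list of things; names that differ only in an ending like _2 or _b are one class to them, and where a whole thing is asked for, a point or a joint stands for the part that bears it (a point fixed in the world has none). Each returns a list of dicts, best first, with "confidence" (0 to 1); they miss things now and then, are a little off and sometimes report something else, mostly with a low value. They report only what shows in the picture. A call takes as long as a camera call. They do not tell look-alikes from the thing itself.
- env.boxes_of(camera, thing): "uv" ([column, row] in pixels, amid what is visible of it).
- env.silhouettes(camera, thing): "mask" (420x560 bool, what is visible of it) and "uv" ([column, row] in pixels, amid what is visible of it).
The state is a dict: "clock": time; "joint_pos": joint angles; "qvel": joint speeds; "tau": joint torques, N m; "tcp_pos": TCP position; "orientation": TCP orientation; "wrist_force": force on the tool from outside, world axes, zero at the start; "ft_torque": the same for the moment, N m; "finger_gap": finger opening in m.
Only numpy, scipy, OpenCV 4.12 (cv2) and the standard library are available. Lean on these libraries where they do the work, as an engineer would, in place of code of your own. Each camera call takes 0.05 s, during which the arm holds its last target.

## Working session

There is one attempt and no reset: what is moved stays moved. The work goes in short steps, Python scripts to look and compute and a tool call to move; the robot and the scene stay as the last step left them, time stands still between calls to the robot, and variables do not carry over. Pictures are saved under pics/ and viewed, and the job is handed in when it is done.

Besides the shell and the picture viewer there is one more tool, called after ">>>" by a JSON object that holds its "method" and its "body", one argument or row to a line. step_arm: Moves the arm, as the interface text tells. Its arguments: {"type":"object","properties":{"moves":{"type":"array","items":{"type":"array","items":{"type":"array","items":{"type":"number"}}}},"force":{"type":"number"}},"required":["moves"]}

```bash
mkdir -p pics
python3 - <<'E'
from workcell import env
import cv2,numpy as np
s=env.get_state()
for k,v in s.items(): print(k,np.round(v,4))
for c in ["scene","top"]:
    p,d=env.read_camera(c); cv2.imwrite(f"pics/{c}0.png",p[:,:,::-1])
    k=env.get_calibration(c); print(c,np.round(k["mtx"],1).tolist(),k["distortion"],np.round(k["camera_from_world"],3).tolist())
    np.save(f"d_{c}0.npy",d)
E
```

```text
clock 0.0
joint_pos [-1.4136  0.314   0.045   1.3036  0.      1.4312]
qvel [-0.0006  0.0011  0.0006 -0.0018  0.0008  0.0019]
tau [-2.60000e-03 -4.80633e+01  2.98529e+01  1.96000e-02 -2.00000e-04
  0.00000e+00]
tcp_pos [ 0.1681 -0.5493  0.2109]
orientation [ 0.568   0.421   0.5689 -0.4201]
wrist_force [ 0.1492  0.7311 -0.5538]
ft_torque [ 0.0023 -0.0104 -0.0123]
finger_gap 0.0857
scene [[402.6, 0.0, 275.1], [0.0, 402.6, 208.4], [0.0, 0.0, 1.0]] [-0.03423406  0.          0.          0.          0.        ] [[0.402, 0.915, -0.018, -0.215], [0.722, -0.329, -0.609, -0.302], [-0.563, 0.232, -0.793, 1.68], [0.0, 0.0, 0.0, 1.0]]
top [[453.7, 0.0, 275.7], [0.0, 453.7, 222.6], [0.0, 0.0, 1.0]] [-0.10598794  0.          0.          0.          0.        ] [[-0.01, -1.0, -0.003, 0.007], [-0.992, 0.01, -0.127, 0.538], [0.127, 0.002, -0.992, 1.628], [0.0, 0.0, 0.0, 1.0]]
```

View pics/scene0.png

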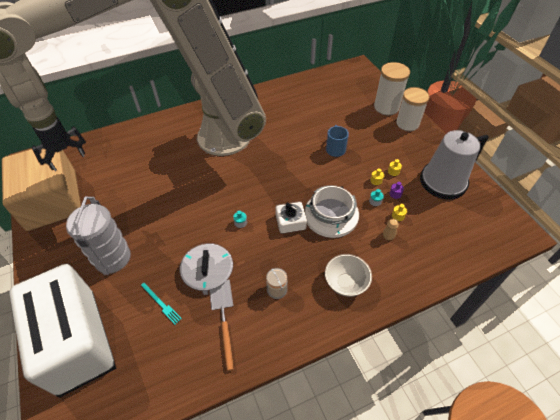

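View pics/top0.png

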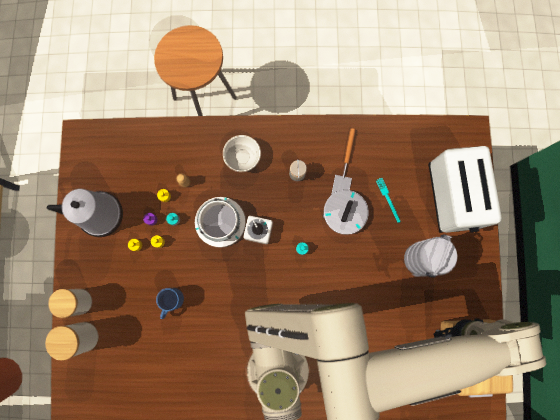

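```bash
cat > h.py <<'E'
import numpy as np,cv2
from workcell import env
def cal(c):
    k=env.get_calibration(c); return k["mtx"],np.array(k["distortion"],float),np.array(k["camera_from_world"])
def ray(c,uv):
    K,D,T=cal(c); p=cv2.undistortPoints(np.array(uv,float).reshape(-1,1,2),K,D).reshape(-1,2)
    R=T[:3,:3]; o=-R.T@T[:3,3]; d=np.c_[p,np.ones(len(p))]@R
    return o,d
def at_z(c,uv,z):
    o,d=ray(c,uv); return o+d*((z-o[2])/d[:,2])[:,None]
def at_d(c,uv,dep):
    o,d=ray(c,uv); return o+d*np.asarray(dep,float).reshape(-1,1)
def proj(c,P):
    K,D,T=cal(c); P=np.asarray(P,float).reshape(-1,3)
    return cv2.projectPoints(P,T[:3,:3],T[:3,3],K,D)[0].reshape(-1,2)
def cloud(c,d,mask):
    v,u=np.where(mask&(d>0)); return at_d(c,np.c_[u,v],d[v,u]),np.c_[u,v]
def crop(img,u0,v0,u1,v1,name,s=5):
    im=img[v0:v1,u0:u1,::-1]; im=cv2.resize(im,None,fx=s,fy=s,interpolation=cv2.INTER_CUBIC); cv2.imwrite(name,im)
E
python3 - <<'E'
from h import *
for c in ["scene","top"]:
    p,d=env.read_camera(c)
    np.save(f"p_{c}0.npy",p);np.save(f"d_{c}0.npy",d)
    for t in ["tin1_mid","lid_disc","selector"]:
        for b in env.silhouettes(c,t):
            P,uv=cloud(c,d,b["mask"])
            print(c,t,round(b["confidence"],2),np.round(b["uv"]),len(P),np.round(np.median(P,0),3),"top z",np.round(np.percentile(P[:,2],95),3), p[uv[:,1],uv[:,0]].mean(0).round())
    if c=="top":
        crop(p,120,170,260,275,"pics/c1.png",5); crop(p,230,170,390,270,"pics/c2.png",5)
    else: crop(p,160,180,320,300,"pics/c3.png",5);crop(p,280,150,420,255,"pics/c4.png",5)
E
```

```text
scene tin1_mid 0.75 [241. 220.] 183 [ 0.454 -0.095  0.036] top z 0.061 [ 63. 141. 132.]
scene lid_disc 0.63 [204. 266.] 1941 [ 0.587 -0.258  0.034] top z 0.063 [161. 157. 156.]
scene lid_disc 0.52 [325. 214.] 2883 [0.546 0.177 0.036] top z 0.08 [146. 139. 132.]
scene selector 0.28 [323. 215.] 3031 [0.545 0.176 0.033] top z 0.08 [145. 138. 131.]
top selector 0.46 [260. 227.] 82 [0.513 0.068 0.07 ] top z 0.097 [61. 54. 51.]
```

View pics/c1.png

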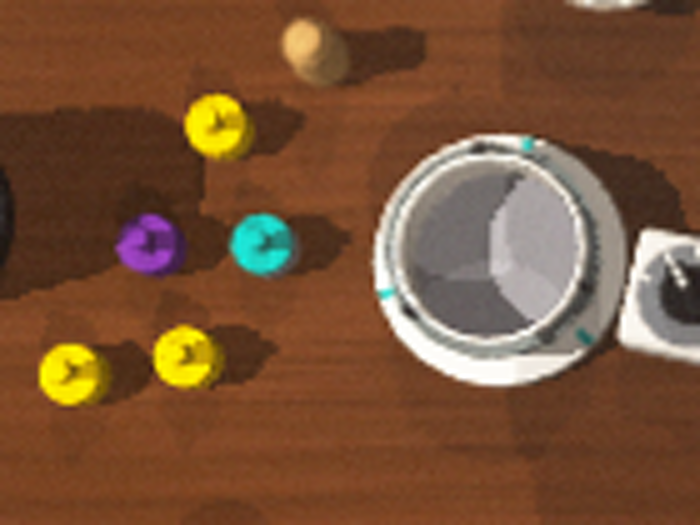

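View pics/c2.png

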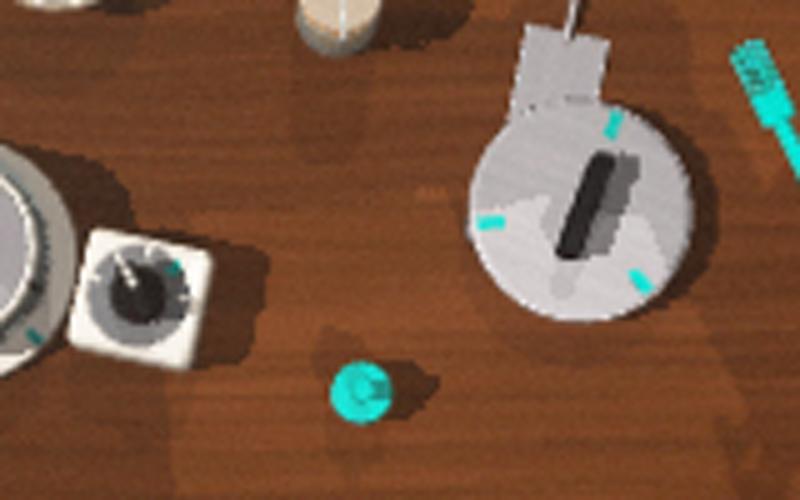

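View pics/c3.png

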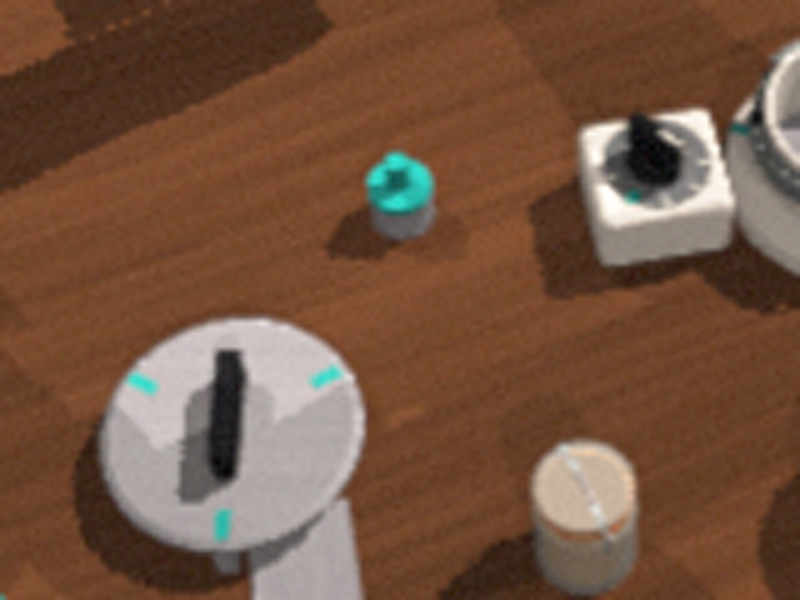

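View pics/c4.png

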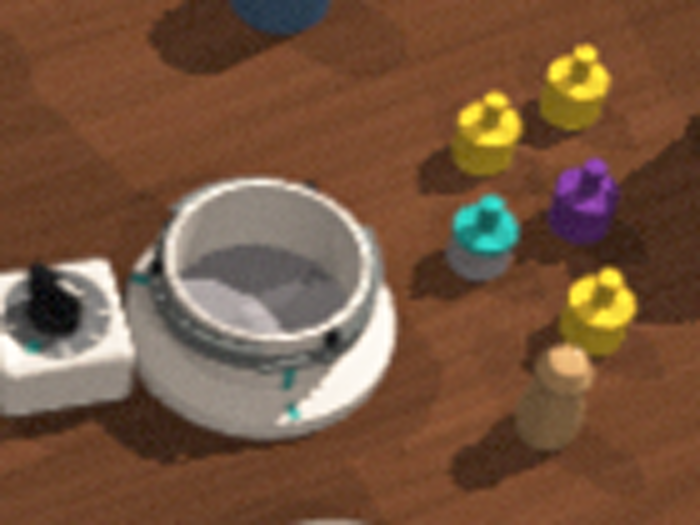

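```bash
cat > meas.py <<'E'
from h import *
from scipy.optimize import least_squares
def fitc(P,r=None):
    f=lambda q:np.hypot(P[:,0]-q[0],P[:,1]-q[1])-(q[2] if r is None else r)
    x0=[*P[:,:2].mean(0)]+([0.07] if r is None else [])
    return least_squares(f,x0,loss="soft_l1",f_scale=.002).x
def turq(p):
    h=cv2.cvtColor(p,cv2.COLOR_RGB2HSV); return (h[...,0]>80)&(h[...,0]<97)&(h[...,1]>110)&(h[...,2]>60)
def comps(m,mn=2):
    n,l,st,ce=cv2.connectedComponentsWithStats(m.astype(np.uint8)); return [(st[i,4],ce[i],l==i) for i in range(1,n) if st[i,4]>=mn]
E
python3 - <<'E'
from meas import *
for c in ["top","scene"]:
    p=np.load(f"p_{c}0.npy");d=np.load(f"d_{c}0.npy")
    P,uv=cloud(c,d,np.ones(d.shape,bool))
    n=lambda xy,r:np.hypot(P[:,0]-xy[0],P[:,1]-xy[1])<r
    Q=P[n((.546,.177),.11)&(P[:,2]>.074)&(P[:,2]<.088)]; print(c,"rim",len(Q),fitc(Q).round(4),Q[:,2].mean())
    # console top
    Q=P[n((.513,.03),.09)&(abs(P[:,2]-.055)<.006)&(P[:,1]<.10)]
    r=cv2.minAreaRect(Q[:,:2].astype(np.float32)*1000); print("console",len(Q),np.round(r[0],1),np.round(r[1],1),round(r[2],1),Q[:,2].mean())
    Q=P[n((.587,-.258),.12)&(abs(P[:,2]-.034)<.006)]
    e=cv2.fitEllipse(cv2.convexHull(Q[:,:2].astype(np.float32)*1000)); print("lid",len(Q),np.round(e[0],1),np.round(e[1],1),Q[:,2].mean())
    Q=P[n((.587,-.258),.06)&(P[:,2]>.055)];r=cv2.minAreaRect(Q[:,:2].astype(np.float32)*1000); print("grip",len(Q),np.round(r[0],1),np.round(r[1],1),round(r[2],1),Q[:,2].mean())
    for a,ce,m in comps(turq(p),2):
        Q,_=cloud(c,d,m); print("turq",a,ce.round(1),np.median(Q,0).round(3) if len(Q) else None)
E
```

```text
top rim 215 [0.5472 0.21   0.0684] 0.07902825584263437
console 370 [513.2  65.2] [82.4 87.5] 78.0 0.05536074700596407
lid 1302 [ 577.3 -257.2] [164.6 166.2] 0.034206843617761225
grip 100 [ 577.1 -256.7] [16.8 78.7] 68.0 0.06578741570775959
turq 228 [386.9 196.4] [ 0.65  -0.417  0.005]
turq 13 [352.3 194.2] [ 0.64  -0.281  0.037]
turq 2 [225.  198.5] [0.633 0.19  0.019]
turq 113 [171.9 218.2] [0.558 0.381 0.037]
turq 14 [328.1 214.1] [ 0.568 -0.192  0.034]
turq 5 [264.6 223.2] [0.533 0.041 0.06 ]
turq 14 [357.8 226.1] [ 0.523 -0.3    0.036]
turq 4 [197.  228.2] [0.521 0.293 0.022]
turq 4 [236.5 237. ] [0.488 0.147 0.021]
turq 117 [301.8 248.1] [ 0.443 -0.092  0.038]
scene rim 263 [0.5486 0.2088 0.0674] 0.0785919855437696
console 355 [516.2  65. ] [85.3 91.3] 77.6 0.05496017714136593
lid 1742 [ 578.5 -256.7] [165.6 167.4] 0.03391200693942013
grip 131 [ 579.2 -255.7] [16.6 78.9] 68.5 0.06439932648564835
turq 115 [376.9 195.1] [0.562 0.38  0.038]
turq 3 [307.7 205.3] [0.487 0.147 0.021]
turq 117 [239.4 216.6] [ 0.45  -0.095  0.038]
turq 4 [286.5 218.5] [0.532 0.044 0.056]
turq 4 [337.2 224.8] [0.615 0.193 0.04 ]
turq 11 [188. 256.] [ 0.523 -0.299  0.036]
turq 9 [224.8 254.9] [ 0.566 -0.189  0.033]
turq 304 [162.8 305.5] [ 0.654 -0.416  0.006]
turq 16 [204.  284.5] [ 0.639 -0.283  0.034]
```

```bash
cat >> meas.py <<'E'
def tins(c,p,d):
    out=[]
    for a,ce,m in comps(turq(p),40):
        Q,_=cloud(c,d,m)
        if len(Q)<20 or np.percentile(Q[:,2],95)<.045: continue
        K=Q[Q[:,2]>.057]; B=Q[(Q[:,2]>.031)&(Q[:,2]<.041)]
        h=cv2.minEnclosingCircle(B[:,:2].astype(np.float32)*1000) if len(B)>5 else None
        out.append((c,ce.round(1),K.mean(0).round(4),len(K),np.round(h[0],1),round(h[1],1)))
    return out
E
cat > plan.py <<'E'
from h import *
from scipy.spatial.transform import Rotation as R
def plan(wps):
    """wps: (x,y,z,yaw_deg of tool z)"""
    s=env.get_state(); w,x,y,z=s["orientation"]; R0=R.from_quat([x,y,z,w]); p0=np.array(s["tcp_pos"])
    zc=R0.as_matrix()[:,2]; print("now",s["clock"],p0.round(4),"yaw",np.degrees(np.arctan2(zc[1],zc[0])).round(2),"xax",R0.as_matrix()[:,0].round(4),"gap",round(s["finger_gap"],4),"q",np.round(s["joint_pos"],2),"F",np.round(s["wrist_force"],1))
    for (X,Y,Z,a) in wps:
        a=np.radians(a); xc=np.array([0,0,-1.]); zz=np.array([np.cos(a),np.sin(a),0]); yy=np.cross(zz,xc)
        Rt=R.from_matrix(np.c_[xc,yy,zz]); rv=(R0.inv()*Rt).as_rotvec(); t=R0.inv().apply(np.array([X,Y,Z])-p0)
        print(np.round(rv,3).tolist(),np.round(t,4).tolist(), "rows>=",int(np.ceil(max(np.linalg.norm(t)/.05,np.degrees(np.linalg.norm(rv))/8.59))))
E
python3 - <<'E'
from meas import *
from plan import *
for c in ["top","scene"]:
    for o in tins(c,np.load(f"p_{c}0.npy"),np.load(f"d_{c}0.npy")): print(o)
plan([(.445,-.095,.16,-80),(.445,-.095,.052,-80)])
E
```

```text
('top', array([171.9, 218.2]), array([0.5579, 0.3826, 0.0637]), 13, array([558. , 384.7]), 22.4)
('top', array([301.8, 248.1]), array([ 0.444 , -0.0929,  0.0609]), 12, array([444.2, -92. ]), 22.1)
('scene', array([376.9, 195.1]), array([0.5581, 0.3825, 0.0614]), 14, array([559.5, 382. ]), 22.6)
('scene', array([239.4, 216.6]), array([ 0.4469, -0.093 ,  0.0621]), 16, array([446.5, -91.6]), 22.8)
now 0.5 [ 0.1682 -0.5499  0.2118] yaw -72.99 xax [ 0.e+00 -1.e-04 -1.e+00] gap 0.0854 q [-1.41  0.31  0.05  1.3   0.    1.43] F [-0.1 -0.1  0.6]
[0.122, 0.0, -0.0] [0.0518, 0.3978, -0.354] rows>= 11
[0.122, 0.0, -0.0] [0.1598, 0.3978, -0.354] rows>= 12
```

Run:
```python
from meas import *
from plan import *
c="top";d=np.load("d_top0.npy")
P,uv=cloud(c,d,np.ones(d.shape,bool))
for n,(u0,v0,u1,v1) in dict(tiffin=(395,230,460,285),jar=(285,155,312,185),mug=(150,285,190,320),kettle=(60,185,125,240)).items():
    m=(uv[:,0]>u0)&(uv[:,0]<u1)&(uv[:,1]>v0)&(uv[:,1]<v1)&(P[:,2]>.03); Q=P[m]; print(n,Q.min(0).round(3),Q.max(0).round(3))
plan([(.15,-.50,.25,-73),(.30,-.26,.2,-80),(.4455,-.0925,.15,-85)])
```

```text
tiffin [ 0.335 -0.667  0.031] [ 0.501 -0.468  0.274]
jar [ 0.697 -0.108  0.03 ] [ 0.766 -0.049  0.096]
mug [0.197 0.344 0.03 ] [0.3   0.424 0.099]
kettle [0.503 0.591 0.03 ] [0.658 0.784 0.244]
now 0.5 [ 0.1682 -0.5499  0.2118] yaw -72.99 xax [ 0.e+00 -1.e-04 -1.e+00] gap 0.0854 q [-1.41  0.31  0.05  1.3   0.    1.43] F [-0.1 -0.1  0.6]
[0.0, 0.0, -0.0] [-0.0382, -0.0028, -0.053] rows>= 2
[0.122, 0.0, -0.0] [0.0118, 0.2109, -0.2387] rows>= 7
[0.21, 0.0, -0.0] [0.0618, 0.399, -0.3563] rows>= 11
```

>>> {"method": "step_arm", "body": {
  "moves": [
    [[0.122,0,0,0.0118,0.2109,-0.2387,0.6],[0.122,0,0,0.0118,0.2109,-0.2387,0.6],[0.122,0,0,0.0118,0.2109,-0.2387,0.6],[0.122,0,0,0.0118,0.2109,-0.2387,0.6],[0.122,0,0,0.0118,0.2109,-0.2387,0.6],[0.122,0,0,0.0118,0.2109,-0.2387,0.6],[0.122,0,0,0.0118,0.2109,-0.2387,0.6],[0.21,0,0,0.0618,0.399,-0.3563,0.6],[0.21,0,0,0.0618,0.399,-0.3563,0.6],[0.21,0,0,0.0618,0.399,-0.3563,0.6],[0.21,0,0,0.0618,0.399,-0.3563,0.6],[0.21,0,0,0.0618,0.399,-0.3563,0.6]]
  ],
  "force": 40
}}

```text
clock: 1.7
tcp_pos: [0.447, -0.0897, 0.1494]
orientation: [0.522, 0.477, 0.522, -0.477]
wrist_force: [0.3, -0.8, 0.0]
finger_gap: 0.051
```

```bash
cat > look.py <<'E'
import sys
from meas import *
from plan import *
t=sys.argv[1]
for c in ["top","scene"]:
    p,d=env.read_camera(c); np.save(f"p_{c}{t}.npy",p);np.save(f"d_{c}{t}.npy",d); cv2.imwrite(f"pics/{c}{t}.png",p[:,:,::-1])
    for o in tins(c,p,d): print(o)
E
python3 - <<'E'
import sys; sys.argv=["",'1']
exec(open('look.py').read())
plan([(.4455,-.0925,.09,-85),(.4455,-.0925,.052,-85)])
E
```

```text
('top', array([171.8, 218.2]), array([0.5576, 0.3826, 0.0636]), 15, array([558.7, 384. ]), 22.8)
('scene', array([376.8, 195.1]), array([0.5588, 0.3819, 0.0624]), 14, array([558. , 381.6]), 22.7)
('scene', array([239.4, 216.7]), array([ 0.4469, -0.0928,  0.0614]), 15, array([446.7, -92.6]), 22.2)
now 1.8 [ 0.4468 -0.0898  0.1491] yaw -84.73 xax [-4.e-04  8.e-04 -1.e+00] gap 0.0513 q [-0.38  0.12 -0.36  1.09  0.    2.67] F [-0.4  0.2  0.1]
[0.005, -0.001, 0.0] [0.0591, -0.0015, 0.0026] rows>= 2
[0.005, -0.001, 0.0] [0.0971, -0.0015, 0.0026] rows>= 2
```

View pics/scene1.png

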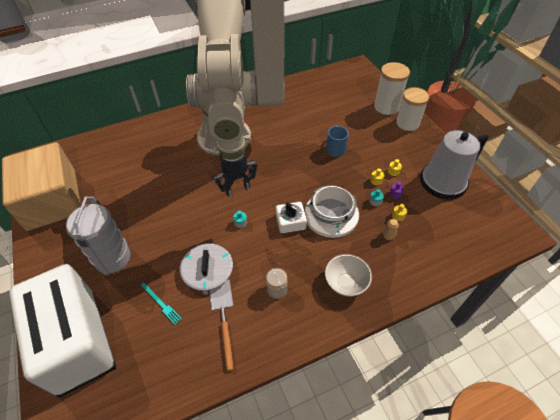

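View pics/top1.png

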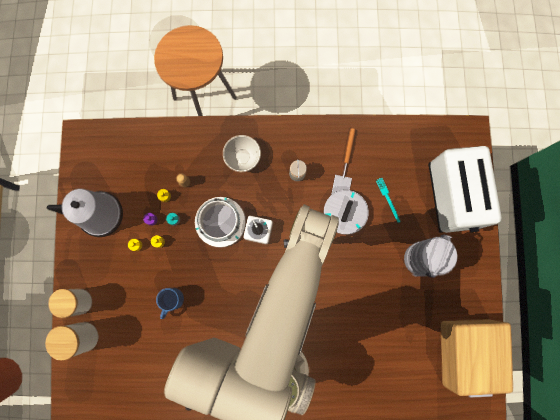

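>>> {"method": "step_arm", "body": {
  "moves": [
    [[0.005,-0.001,0,0.05,-0.0015,0.003,0.5],[0.005,-0.001,0,0.0975,-0.0015,0.003,0.5],[0.005,-0.001,0,0.0975,-0.0015,0.003,0.5],[0.005,-0.001,0,0.0975,-0.0015,0.003,0.5],[0.005,-0.001,0,0.0975,-0.0015,0.003,0],[0.005,-0.001,0,0.0975,-0.0015,0.003,0],[0.005,-0.001,0,0.0975,-0.0015,0.003,0],[0.005,-0.001,0,0.0975,-0.0015,0.003,0],[0.005,-0.001,0,0.0975,-0.0015,0.003,0]]
  ],
  "force": 40
}}

```text
clock: 2.7
tcp_pos: [0.4459, -0.093, 0.0522]
orientation: [0.522, 0.478, 0.521, -0.478]
wrist_force: [-0.0, 0.0, 0.2]
finger_gap: -0.0002
```

Run:
```python
from plan import *
plan([(.4455,-.0925,.15,-85),(.532,.182,.16,-30),(.532,.182,.068,-30)])
```

```text
now 2.7 [ 0.4459 -0.093   0.0522] yaw -85.02 xax [ 6.e-04 -5.e-04 -1.e+00] gap -0.0002 q [-0.38  0.2  -0.52  0.85 -0.    2.67] F [-0.   0.   0.2]
[-0.0, 0.001, -0.001] [-0.0978, -0.0003, -0.0005] rows>= 2
[-0.96, 0.001, -0.0] [-0.1079, 0.1097, -0.2664] rows>= 7
[-0.96, 0.001, -0.0] [-0.0159, 0.1096, -0.2665] rows>= 7
```

```bash
python3 look.py 2; python3 -c "
from h import *
p=np.load('p_scene2.npy');crop(p,190,150,320,250,'pics/c5.png',6)"
```

```text
('top', array([171.9, 218.3]), array([0.5578, 0.3818, 0.0622]), 13, array([558.5, 384.1]), 21.7)
('scene', array([376.7, 195.2]), array([0.5594, 0.3834, 0.0616]), 12, array([558.4, 381.9]), 22.8)
('scene', array([239.5, 217.1]), array([ 0.4539, -0.0934,  0.0696]), 7, array([445.8, -93.5]), 22.5)
```

View pics/c5.png

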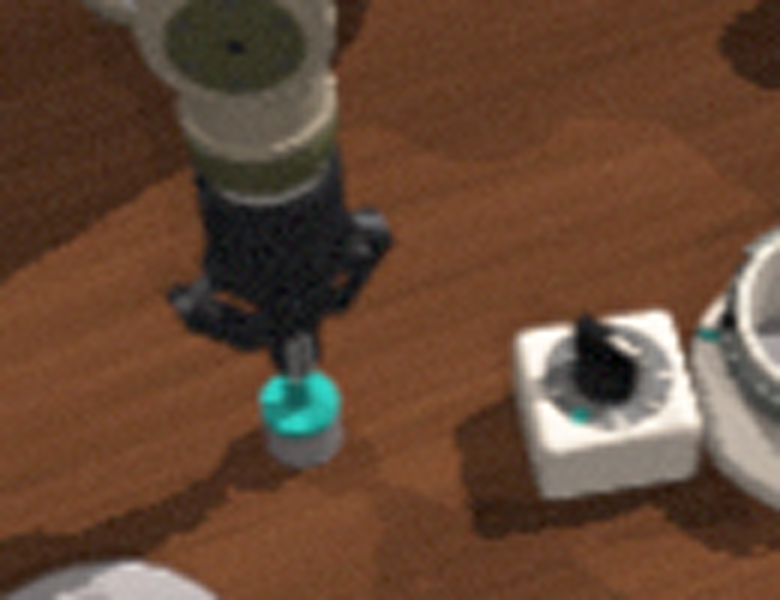

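Run:
```python
from h import *
p=np.load('p_scene2.npy');d=np.load('d_scene2.npy');crop(p,222,195,258,232,'pics/c6.png',16)
P=at_d('scene',[[u,v] for v in range(204,222) for u in range(236,246)],d[204:222,236:246].ravel()).reshape(18,10,3)
for i in range(18): print(204+i,' '.join(f"{int(1000*a[0])},{int(1000*a[1])},{int(1000*a[2])}" for a in P[i]))
```

```text
204 460,-102,129 458,-98,125 459,-95,124 451,-89,112 458,-88,119 460,-85,120 458,-81,115 459,-78,116 367,-50,-6 375,-48,2
205 461,-102,126 460,-99,122 459,-95,118 460,-92,118 452,-87,106 458,-85,112 462,-83,115 454,-77,104 377,-53,0 381,-50,4
206 464,-103,124 459,-99,116 462,-96,117 458,-92,111 458,-89,109 460,-86,109 455,-81,102 452,-77,96 380,-54,0 379,-50,-4
207 460,-103,114 459,-99,110 461,-97,112 460,-93,109 458,-89,103 460,-87,105 453,-81,94 457,-79,98 382,-55,-2 384,-52,-2
208 454,-102,101 458,-100,104 456,-96,100 458,-93,101 456,-89,97 459,-87,98 453,-82,89 455,-79,90 390,-58,1 393,-55,3
209 455,-103,97 454,-99,94 455,-96,94 457,-93,94 458,-90,93 454,-86,87 458,-84,90 455,-79,84 395,-60,2 395,-56,0
210 457,-104,94 456,-100,91 455,-97,88 459,-94,92 462,-92,93 458,-87,87 458,-84,85 400,-65,5 398,-61,1 399,-58,0
211 457,-104,89 456,-101,87 458,-98,87 458,-95,86 459,-91,84 461,-89,85 459,-85,81 401,-66,0 402,-63,0 402,-59,-1
212 395,-90,1 456,-101,82 454,-98,76 460,-96,83 460,-92,81 460,-89,79 458,-85,75 431,-74,36 404,-64,-2 408,-61,0
213 427,-98,38 443,-99,59 446,-96,61 458,-96
[... 300 characters left out ...]
216 438,-103,38 441,-100,39 447,-98,46 450,-95,48 452,-92,49 452,-89,46 449,-85,41 447,-81,36 449,-78,37 450,-74,35
217 443,-104,39 442,-101,35 450,-99,44 449,-95,41 452,-93,43 452,-89,41 450,-85,36 452,-82,37 454,-79,38 457,-77,40
218 446,-106,37 446,-102,36 447,-99,35 449,-96,35 454,-94,40 451,-90,34 453,-87,35 455,-84,36 456,-80,36 458,-77,36
219 449,-107,36 449,-103,34 451,-100,34 455,-98,38 453,-94,33 455,-91,34 458,-88,36 457,-85,33 459,-82,34 463,-79,37
220 452,-108,34 456,-106,38 458,-103,39 459,-100,39 457,-96,34 462,-93,38 462,-90,36 462,-86,34 465,-84,37 462,-79,30
221 452,-109,29 459,-107,36 462,-104,39 461,-100,35 463,-98,37 465,-95,37 468,-92,39 465,-88,33 464,-84,30 460,-79,22
```

View pics/c6.png

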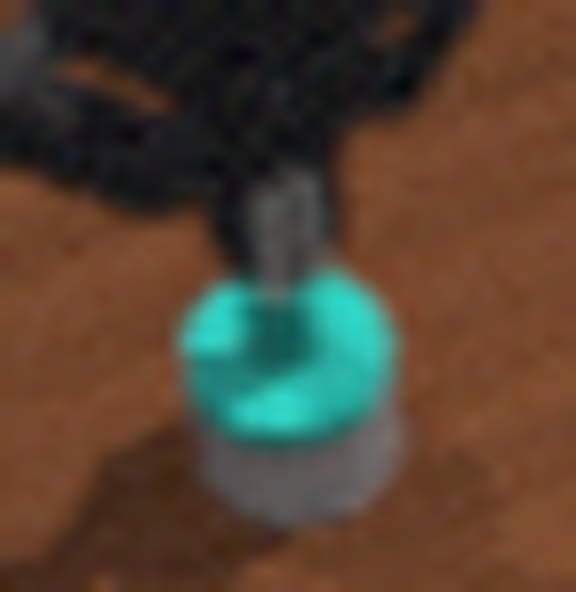

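Run:
```python
from h import *
print(env.nose_length)
print(proj('scene',[[.446,-.093,z] for z in (.041,.052,.06,.07,.08,.1)]).round(1).tolist())
p=np.load('p_scene1.npy');d=np.load('d_scene1.npy');crop(p,205,140,270,235,'pics/c7.png',8)
P,uv=cloud('scene',d,np.ones(d.shape,bool))
m=(np.hypot(P[:,0]-.447,P[:,1]+.09)<.06)&(P[:,2]>.08)&(P[:,2]<.2); Q=P[m]
print(Q[Q[:,2].argsort()][:25].round(3).tolist())
print(proj('scene',[[.447,-.09,z] for z in (.138,.149,.16,.17,.18,.2)]).round(1).tolist())
```

```text
0.011
[[239.5, 216.0], [239.2, 214.1], [239.0, 212.7], [238.7, 210.9], [238.4, 209.1], [237.9, 205.4]]
[[0.444, -0.061, 0.171], [0.437, -0.062, 0.173], [0.461, -0.118, 0.173], [0.457, -0.059, 0.174], [0.463, -0.115, 0.174], [0.452, -0.061, 0.174], [0.443, -0.061, 0.175], [0.464, -0.112, 0.179], [0.458, -0.056, 0.179], [0.453, -0.06, 0.18], [0.458, -0.059, 0.18], [0.462, -0.12, 0.18], [0.465, -0.115, 0.181], [0.459, -0.119, 0.181], [0.455, -0.051, 0.182], [0.462, -0.124, 0.182], [0.441, -0.062, 0.182], [0.446, -0.061, 0.182], [0.451, -0.06, 0.183], [0.458, -0.125, 0.183], [0.459, -0.123, 0.183], [0.454, -0.047, 0.184], [0.464, -0.114, 0.185], [0.45, -0.126, 0.185], [0.467, -0.119, 0.185]]
[[237.8, 198.1], [237.5, 195.9], [237.2, 193.7], [236.9, 191.7], [236.6, 189.7], [236.0, 185.5]]
```

View pics/c7.png

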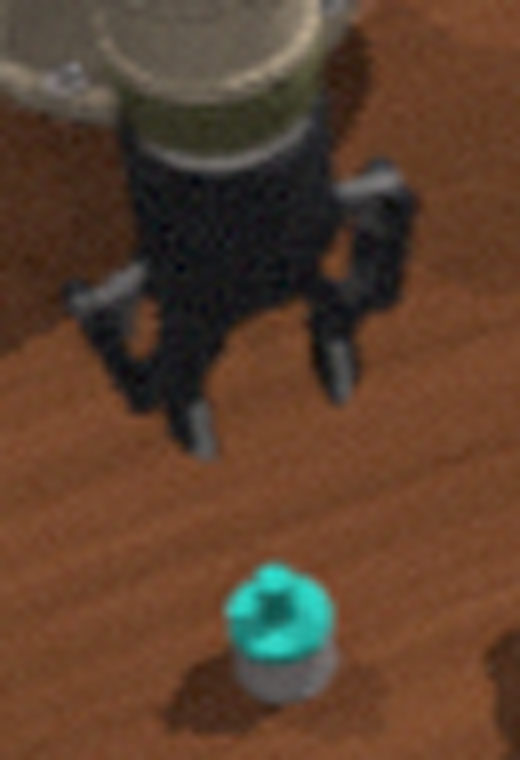

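>>> {"method": "step_arm", "body": {
  "moves": [
    [[0,0,0,-0.03,0,0,0.5],[0,0,0,-0.03,0,0,0.5],[0,0,0,-0.03,0,0,0.5],[0,0,0,-0.03,0,0,0.5],[0,0,0,0.0,0,0,0.5],[0,0,0,0.012,0,0,0.5],[0,0,0,0.024,0,0,0.5],[0,0,0,0.024,0,0,0.5]]
  ]
}}

```text
clock: 3.6
tcp_pos: [0.4435, -0.092, 0.0256]
orientation: [0.52, 0.477, 0.523, -0.478]
wrist_force: [-0.0, 1.3, 0.7]
finger_gap: 0.0428
```

```bash
python3 look.py 3
python3 - <<'E'
from plan import *
p=np.load('p_scene3.npy');d=np.load('d_scene3.npy');crop(p,205,170,275,240,'pics/c8.png',8)
plan([(.4455,-.0925,.027,-85)])
E
```

```text
('top', array([171.9, 218.3]), array([0.5576, 0.3836, 0.0612]), 14, array([557.7, 383.2]), 21.8)
('scene', array([376.7, 195.1]), array([0.5594, 0.3816, 0.0616]), 16, array([557.5, 382. ]), 23.0)
('scene', array([239.8, 216.7]), array([ 0.4487, -0.096 ,  0.0619]), 19, array([447.6, -91.4]), 21.7)
now 3.7 [ 0.4449 -0.0926  0.0273] yaw -85.02 xax [-1.8e-03  5.0e-04 -1.0e+00] gap 0.0425 q [-0.38  0.23 -0.55  0.79 -0.    2.67] F [-0.8  0.3  0. ]
[-0.0, -0.001, 0.002] [0.0003, 0.0006, -0.0] rows>= 1
```

View pics/c8.png

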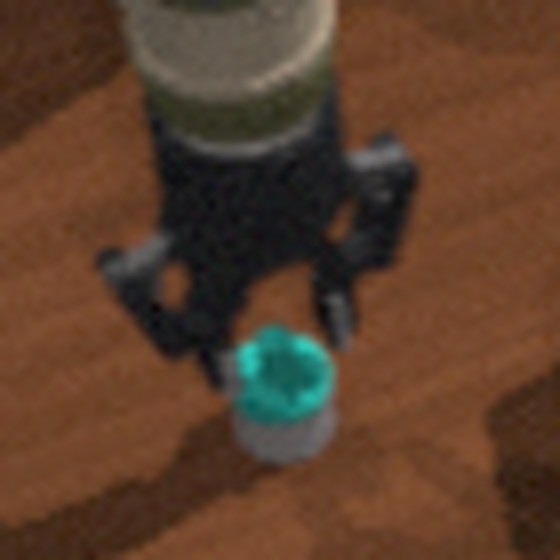

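>>> {"method": "step_arm", "body": {
  "moves": [
    [[0,0,0,0.001,0,0,0],[0,0,0,0.001,0,0,0],[0,0,0,0.001,0,0,0],[0,0,0,0.001,0,0,0],[0,0,0,0.001,0,0,0]]
  ],
  "force": 40
}}

```text
clock: 4.2
tcp_pos: [0.4454, -0.0928, 0.0268]
orientation: [0.521, 0.478, 0.521, -0.478]
wrist_force: [-0.5, -0.9, 1.8]
finger_gap: 0.0144
```

Run:
```python
from plan import *
plan([(.4455,-.0925,.13,-85),(.532,.182,.13,-30),(.532,.182,.042,-30)])
```

```text
now 4.2 [ 0.4454 -0.0928  0.0268] yaw -85.02 xax [-7.e-04 -1.e-04 -1.e+00] gap 0.0144 q [-0.38  0.23 -0.55  0.78 -0.    2.67] F [-0.5 -0.9  1.8]
[-0.0, 0.0, 0.001] [-0.1032, 0.0, -0.0003] rows>= 3
[-0.96, -0.0, 0.001] [-0.1033, 0.11, -0.2663] rows>= 7
[-0.96, -0.0, 0.001] [-0.0153, 0.1101, -0.2663] rows>= 7
```

>>> {"method": "step_arm", "body": {
  "moves": [
    [[0,0,0,-0.04,0,0,0],[0,0,0,-0.08,0,0,0],[0,0,0,-0.125,0,0,0],[-0.12,0,0,-0.125,0.014,-0.034,0],[-0.24,0,0,-0.125,0.028,-0.067,0],[-0.36,0,0,-0.125,0.042,-0.1,0],[-0.48,0,0,-0.125,0.055,-0.133,0],[-0.6,0,0,-0.125,0.069,-0.166,0],[-0.72,0,0,-0.125,0.083,-0.2,0],[-0.84,0,0,-0.125,0.097,-0.233,0],[-0.96,0,0,-0.125,0.11,-0.2663,0],[-0.96,0,0,-0.125,0.11,-0.2663,0]]
  ]
}}

```text
clock: 5.4
tcp_pos: [0.5326, 0.1857, 0.1511]
orientation: [0.683, 0.181, 0.684, -0.18]
wrist_force: [0.6, -0.6, -1.7]
finger_gap: 0.0142
```

```bash
python3 look.py 4
python3 - <<'E'
from plan import *
p=np.load('p_scene4.npy');crop(p,260,120,420,250,'pics/c9.png',5)
plan([(.532,.182,.055,-30),(.532,.182,.0415,-30)])
E
```

```text
('top', array([171.9, 218.4]), array([0.5582, 0.3831, 0.0621]), 14, array([558.2, 383.7]), 21.7)
now 5.5 [0.5313 0.1825 0.151 ] yaw -29.97 xax [-2.3e-03 -7.0e-04 -1.0e+00] gap 0.0139 q [ 0.19  0.31 -0.1   1.16 -0.    2.28] F [ 0.  -0.1 -1.8]
[0.001, -0.002, 0.002] [0.096, 0.0, 0.001] rows>= 2
[0.001, -0.002, 0.002] [0.1095, 0.0, 0.001] rows>= 3Traceback (most recent call last):
  File "look.py", line 7, in <module>
    for o in tins(c,p,d): print(o)
             ~~~~^^^^^^^
  File "meas.py", line 18, in tins
    out.append((c,ce.round(1),K.mean(0).round(4),len(K),np.round(h[0],1),round(h[1],1)))
                                                                 ~^^^
TypeError: 'NoneType' object is not subscriptable
```

View pics/c9.png

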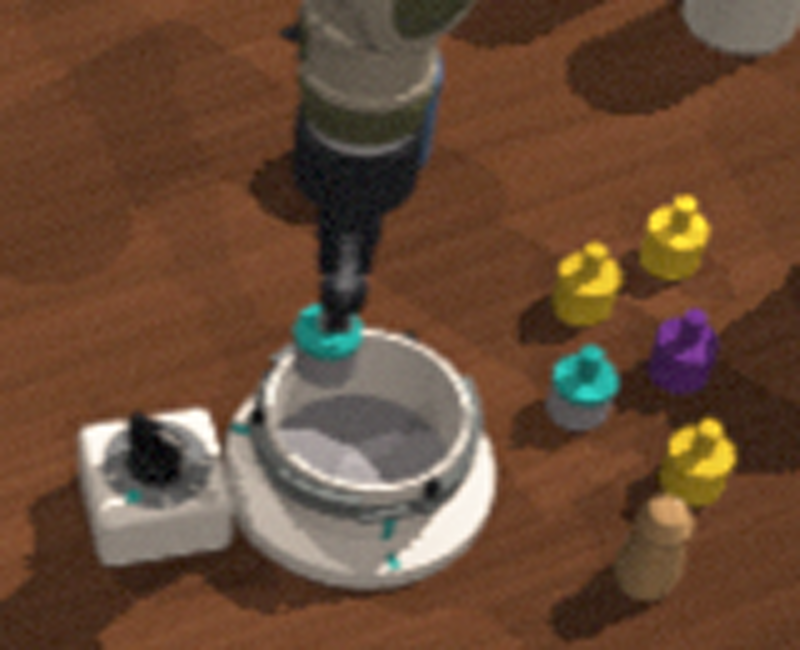

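>>> {"method": "step_arm", "body": {
  "moves": [
    [[0.001,-0.002,0.002,0.04,0,0.001,0],[0.001,-0.002,0.002,0.075,0,0.001,0],[0.001,-0.002,0.002,0.1,0,0.001,0],[0.001,-0.002,0.002,0.106,0,0.001,0],[0.001,-0.002,0.002,0.1095,0,0.001,0],[0.001,-0.002,0.002,0.11,0,0.001,0],[0.001,-0.002,0.002,0.11,0,0.001,0],[0.001,-0.002,0.002,0.11,0,0.001,0]]
  ]
}}

```text
clock: 6.3
tcp_pos: [0.533, 0.1821, 0.0424]
orientation: [0.684, 0.184, 0.682, -0.183]
wrist_force: [-0.5, -0.6, -0.8]
finger_gap: 0.0137
```

>>> {"method": "step_arm", "body": {
  "moves": [
    [[0,0,0,0,0,0,0.4],[0,0,0,0,0,0,0.4],[0,0,0,0,0,0,0.4],[0,0,0,-0.03,0,0,0.4],[0,0,0,-0.08,0,0,0.4],[0,0,0,-0.12,0,0,0.4],[0,0,0,-0.12,0,0,0.4]]
  ]
}}

```text
clock: 7.0
tcp_pos: [0.5366, 0.1829, 0.169]
orientation: [0.687, 0.185, 0.678, -0.181]
wrist_force: [0.3, 1.0, 0.3]
finger_gap: 0.0341
```

```bash
sed -i 's/np.round(h\[0\],1),round(h\[1\],1)))/np.round(h[0],1) if h else None,h and round(h[1],1)))/' meas.py; python3 look.py 5
python3 - <<'E'
from plan import *
p=np.load('p_scene5.npy');crop(p,260,120,420,250,'pics/c10.png',5)
plan([(.558,.3825,.14,-30),(.558,.3825,.06,-30),(.558,.3825,.026,-30)])
E
```

```text
('top', array([171.9, 218.3]), array([0.5575, 0.3832, 0.0646]), 13, array([557.6, 383. ]), 21.4)
('top', array([227.9, 223.9]), array([0.533 , 0.1778, 0.0796]), 28, None, None)
('scene', array([376.8, 195. ]), array([0.5588, 0.382 , 0.0611]), 15, array([559.7, 383.7]), 23.2)
('scene', array([322.8, 206.4]), array([0.5376, 0.1788, 0.07  ]), 29, None, None)
now 7.1 [0.5336 0.1823 0.1637] yaw -30.03 xax [ 0.006   0.0011 -1.    ] gap 0.034 q [ 0.19  0.3  -0.08  1.18 -0.    2.28] F [-0.6  0.4  0.3]
[-0.001, 0.005, -0.004] [0.0241, 0.1854, -0.0792] rows>= 5
[-0.001, 0.005, -0.004] [0.1041, 0.1851, -0.0796] rows>= 5
[-0.001, 0.005, -0.004] [0.1381, 0.185, -0.0797] rows>= 5
```

View pics/c10.png

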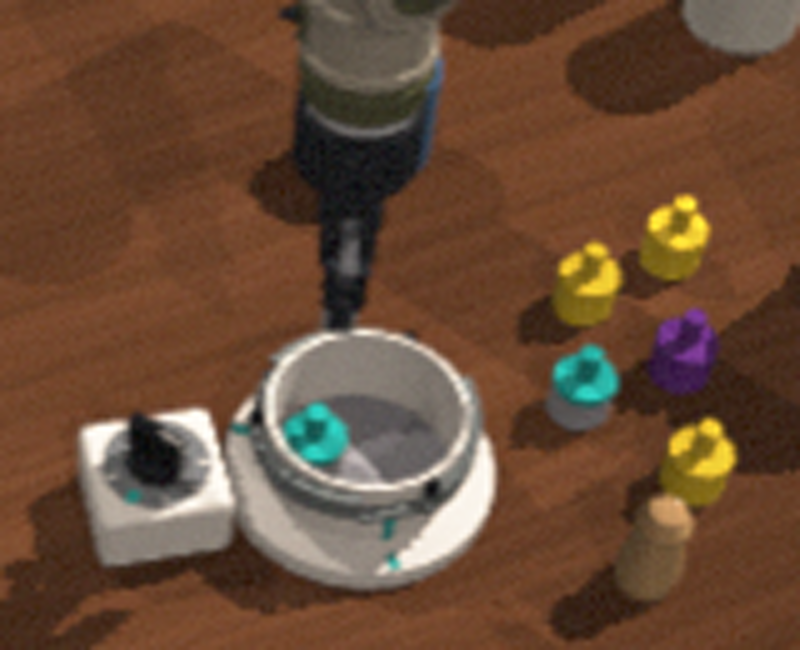

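>>> {"method": "step_arm", "body": {
  "moves": [
    [[0,0.005,-0.004,0.0,0.05,-0.02,0.5],[0,0.005,-0.004,0.02,0.095,-0.04,0.5],[0,0.005,-0.004,0.024,0.14,-0.06,0.5],[0,0.005,-0.004,0.024,0.185,-0.0795,0.5],[0,0.005,-0.004,0.024,0.185,-0.0795,0.5],[0,0.005,-0.004,0.06,0.185,-0.0795,0.5],[0,0.005,-0.004,0.08,0.185,-0.0795,0.5],[0,0.005,-0.004,0.08,0.185,-0.0795,0.5]]
  ]
}}

```text
clock: 7.9
tcp_pos: [0.5543, 0.3801, 0.0785]
orientation: [0.68, 0.181, 0.686, -0.186]
wrist_force: [0.2, -0.2, -0.8]
finger_gap: 0.0426
```

```bash
python3 look.py 6
python3 - <<'E'
from plan import *
p=np.load('p_scene6.npy');crop(p,320,130,430,250,'pics/c11.png',5)
plan([(.558,.3825,.026,-30)])
E
```

```text
('top', array([172.2, 218.5]), array([0.5515, 0.3751, 0.1065]), 21, array([557.6, 382.5]), 21.1)
('top', array([226.8, 223.8]), array([0.5329, 0.1796, 0.0702]), 28, None, None)
('scene', array([376.9, 195. ]), array([0.5617, 0.3788, 0.0673]), 15, array([558.5, 382.1]), 21.9)
('scene', array([322.8, 206.5]), array([0.5375, 0.1786, 0.0703]), 27, None, None)
now 8.0 [0.557  0.3814 0.083 ] yaw -30.06 xax [-0.0029 -0.0013 -1.    ] gap 0.0424 q [0.48 0.57 0.12 1.13 0.   2.58] F [-0.2 -0.   0.6]
[-0.001, -0.002, 0.003] [0.057, 0.0016, 0.0004] rows>= 2
```

View pics/c11.png

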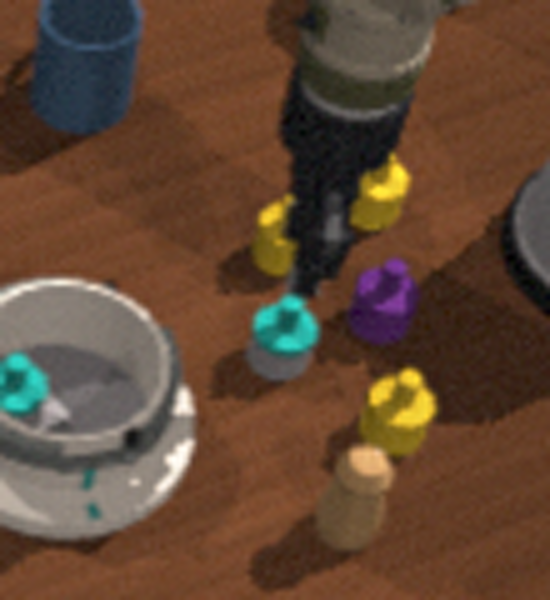

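>>> {"method": "step_arm", "body": {
  "moves": [
    [[0,-0.002,0.003,0.035,0.0015,0,0.5],[0,-0.002,0.003,0.0565,0.0015,0,0.5],[0,-0.002,0.003,0.0565,0.0015,0,0.5],[0,-0.002,0.003,0.0565,0.0015,0,0.5],[0,-0.002,0.003,0.0565,0.0015,0,0],[0,-0.002,0.003,0.0565,0.0015,0,0],[0,-0.002,0.003,0.0565,0.0015,0,0],[0,-0.002,0.003,0.0565,0.0015,0,0],[0,-0.002,0.003,0.0565,0.0015,0,0]]
  ]
}}

```text
clock: 8.9
tcp_pos: [0.5588, 0.3833, 0.0284]
orientation: [0.684, 0.184, 0.682, -0.182]
wrist_force: [-0.3, -0.1, 5.7]
finger_gap: 0.0144
```

Run:
```python
from plan import *
plan([(.558,.3825,.15,-30),(.566,.239,.15,-30),(.566,.239,.042,-30)])
```

```text
now 8.9 [0.5588 0.3833 0.0284] yaw -30.05 xax [ 0.0033  0.0018 -1.    ] gap 0.0144 q [0.48 0.61 0.04 1.01 0.   2.58] F [-0.3 -0.1  5.7]
[-0.001, 0.002, -0.003] [-0.1216, -0.0007, -0.0001] rows>= 3
[-0.001, 0.002, -0.003] [-0.1218, -0.1209, 0.0787] rows>= 4
[-0.001, 0.002, -0.003] [-0.0138, -0.1212, 0.0785] rows>= 3
```

>>> {"method": "step_arm", "body": {
  "moves": [
    [[0,0.002,-0.003,-0.04,0,0,0],[0,0.002,-0.003,-0.08,0,0,0],[0,0.002,-0.003,-0.12,0,0,0],[0,0.002,-0.003,-0.12,-0.03,0.02,0],[0,0.002,-0.003,-0.12,-0.06,0.04,0],[0,0.002,-0.003,-0.12,-0.09,0.06,0],[0,0.002,-0.003,-0.12,-0.121,0.0785,0],[0,0.002,-0.003,-0.12,-0.121,0.0785,0],[0,0.002,-0.003,-0.12,-0.121,0.0785,0]]
  ]
}}

```text
clock: 9.8
tcp_pos: [0.5658, 0.2382, 0.1483]
orientation: [0.683, 0.184, 0.683, -0.184]
wrist_force: [-0.3, 0.7, -1.4]
finger_gap: 0.014
```

```bash
python3 look.py 7
python3 - <<'E'
from plan import *
p=np.load('p_scene7.npy');crop(p,260,120,420,250,'pics/c12.png',5)
plan([(.566,.239,.0435,-30)])
E
```

```text
('top', array([226.8, 223.8]), array([0.5328, 0.1787, 0.0712]), 26, None, None)
('scene', array([346. , 189.5]), array([0.573 , 0.2339, 0.1566]), 84, None, None)
('scene', array([322.8, 206.4]), array([0.5371, 0.1785, 0.0696]), 30, None, None)
now 9.9 [0.5658 0.2396 0.1482] yaw -30.03 xax [ 2.e-04  6.e-04 -1.e+00] gap 0.0139 q [0.27 0.41 0.03 1.19 0.   2.36] F [-0.7  0.7 -0.5]
[-0.001, -0.0, -0.001] [0.1047, -0.0005, 0.0005] rows>= 3
```

View pics/c12.png

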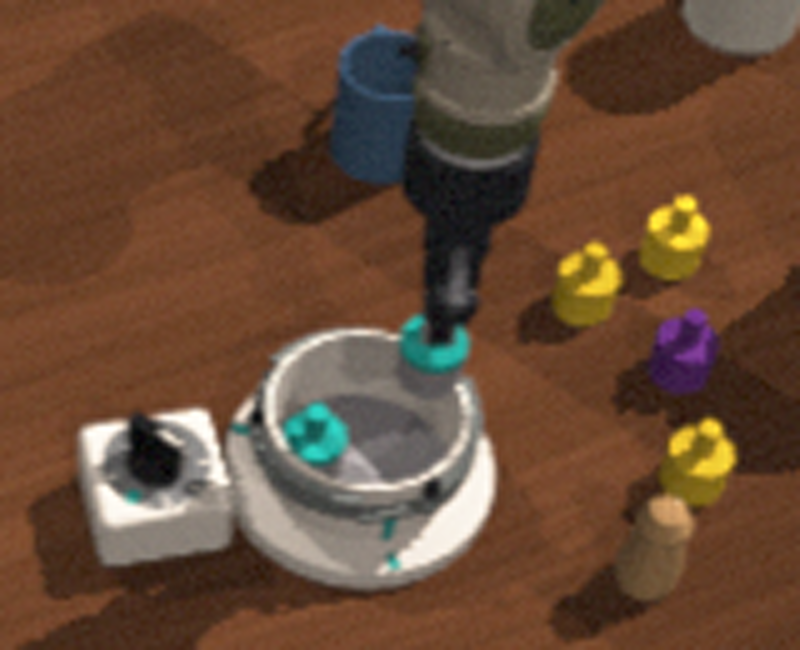

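>>> {"method": "step_arm", "body": {
  "moves": [
    [[0,0,0,0.04,-0.0005,0,0],[0,0,0,0.075,-0.0005,0,0],[0,0,0,0.097,-0.0005,0,0],[0,0,0,0.103,-0.0005,0,0],[0,0,0,0.105,-0.0005,0,0],[0,0,0,0.105,-0.0005,0,0],[0,0,0,0.105,-0.0005,0,0]]
  ]
}}

```text
clock: 10.6
tcp_pos: [0.5663, 0.24, 0.0441]
orientation: [0.684, 0.183, 0.682, -0.182]
wrist_force: [0.5, 0.1, -0.6]
finger_gap: 0.0146
```

>>> {"method": "step_arm", "body": {
  "moves": [
    [[0,0,0,0,0,0,0.4],[0,0,0,0,0,0,0.4],[0,0,0,0,0,0,0.4],[0,0,0,-0.03,0,0,0.4],[0,0,0,-0.07,0,0,0.4],[0,0,0,-0.12,0,0,0.4],[0,0,0,-0.17,0,0,0.4],[0,0,0,-0.17,0,0,0.4]]
  ]
}}

```text
clock: 11.4
tcp_pos: [0.5699, 0.2408, 0.2229]
orientation: [0.688, 0.186, 0.678, -0.18]
wrist_force: [1.3, -0.6, -0.2]
finger_gap: 0.0342
```

```bash
python3 look.py 8
python3 - <<'E'
from plan import *
p=np.load('p_scene8.npy');crop(p,260,120,420,250,'pics/c13.png',5)
plan([(.578,-.257,.21,-112),(.578,-.257,.21,68)])
E
```

```text
('top', array([210.2, 215.6]), array([0.5639, 0.2392, 0.0703]), 25, None, None)
('top', array([226.7, 223.8]), array([0.5313, 0.1799, 0.0709]), 27, None, None)
('scene', array([322.9, 206.4]), array([0.5369, 0.1789, 0.0707]), 27, None, None)
('scene', array([342.5, 207.5]), array([0.5695, 0.2403, 0.0699]), 29, None, None)
now 11.5 [0.5672 0.24   0.2162] yaw -30.0 xax [ 0.0061  0.0022 -1.    ] gap 0.0342 q [0.27 0.39 0.16 1.34 0.   2.36] F [-0.8  0.5 -0.4]
[1.431, -0.0, -0.007] [0.0051, -0.4251, 0.2578] rows>= 10
[-1.71, 0.007, -0.0] [0.0051, -0.4251, 0.2578] rows>= 12
```

View pics/c13.png

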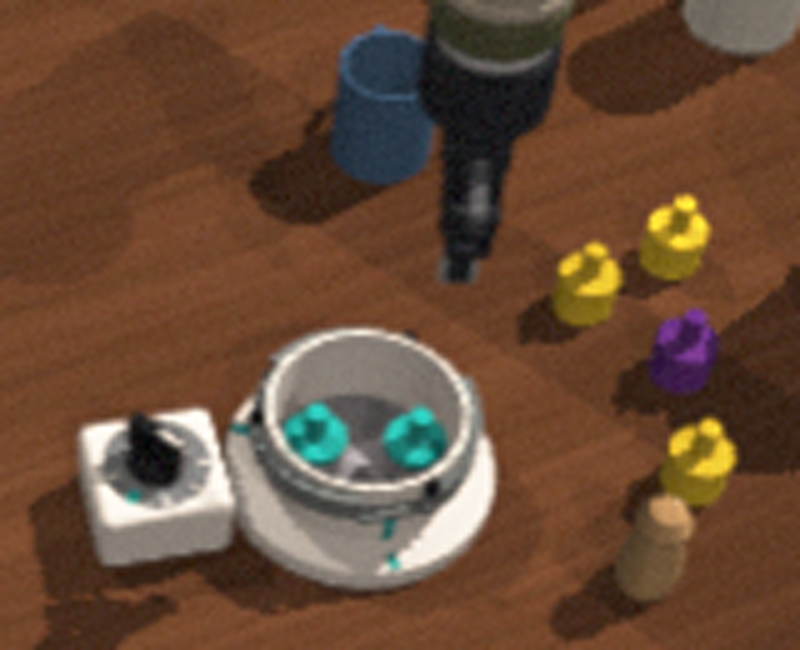

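View pics/top8.png

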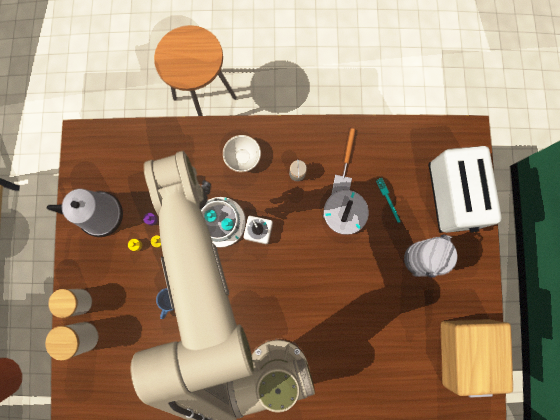

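>>> {"method": "step_arm", "body": {
  "moves": [
    [[-0.143,0,0,0.0,-0.0354,0.0215,0.5],[-0.285,0,0,0.0,-0.071,0.043,0.5],[-0.428,0,0,0.0,-0.106,0.0645,0.5],[-0.57,0,0,0.0,-0.142,0.086,0.5],[-0.713,0,0,0.0,-0.177,0.107,0.5],[-0.855,0,0,0.0,-0.2126,0.129,0.5],[-1.0,0,0,0.0,-0.248,0.15,0.5],[-1.14,0,0,0.005,-0.283,0.172,0.5],[-1.283,0,0,0.005,-0.319,0.193,0.5],[-1.425,0,0,0.005,-0.354,0.215,0.5],[-1.57,0,0,0.005,-0.39,0.236,0.5],[-1.71,0.007,0,0.005,-0.425,0.258,0.5]]
  ]
}}

```text
clock: 12.7
tcp_pos: [0.5767, -0.2583, 0.2079]
orientation: [0.585, -0.396, 0.586, 0.398]
wrist_force: [1.0, -0.7, -0.9]
finger_gap: 0.0428
```

Run:
```python
from plan import *
plan([(.578,-.257,.08,68),(.578,-.257,.026,68)])
```

```text
now 12.7 [ 0.5767 -0.2583  0.2079] yaw 68.29 xax [-0.003  0.002 -1.   ] gap 0.0428 q [-0.55  0.43  0.21  1.35  0.   -0.17] F [ 1.  -0.7 -0.9]
[0.005, 0.001, -0.004] [0.1279, -0.0012, 0.0016] rows>= 3
[0.005, 0.001, -0.004] [0.1819, -0.0013, 0.0015] rows>= 4
```

>>> {"method": "step_arm", "body": {
  "moves": [
    [[0.005,0,-0.004,0.045,-0.0013,0.0015,0.5],[0.005,0,-0.004,0.09,-0.0013,0.0015,0.5],[0.005,0,-0.004,0.12,-0.0013,0.0015,0.5],[0.005,0,-0.004,0.12,-0.0013,0.0015,0.5],[0.005,0,-0.004,0.12,-0.0013,0.0015,0.5]]
  ]
}}

```text
clock: 13.2
tcp_pos: [0.5771, -0.2565, 0.0866]
orientation: [0.586, -0.394, 0.586, 0.397]
wrist_force: [0.4, -0.1, -0.2]
finger_gap: 0.0426
```

```bash
python3 look.py 9
python3 - <<'E'
from plan import *
p=np.load('p_scene9.npy');crop(p,160,180,270,310,'pics/c14.png',5)
plan([(.578,-.257,.026,68)])
E
```

```text
('top', array([210.2, 215.5]), array([0.5645, 0.242 , 0.0717]), 22, None, None)
('top', array([226.7, 223.8]), array([0.5347, 0.1808, 0.071 ]), 24, None, None)
('scene', array([322.8, 206.5]), array([0.5376, 0.1783, 0.07  ]), 28, None, None)
('scene', array([342.4, 207.6]), array([0.5696, 0.24  , 0.0708]), 28, None, None)
now 13.3 [ 0.5792 -0.2576  0.0895] yaw 68.02 xax [ 2.8e-03 -8.0e-04 -1.0e+00] gap 0.0429 q [-0.55  0.48 -0.01  1.08  0.   -0.16] F [ 0.7 -0.4  1.2]
[0.0, 0.0, 0.003] [0.0635, 0.0015, 0.0001] rows>= 2
```

View pics/c14.png

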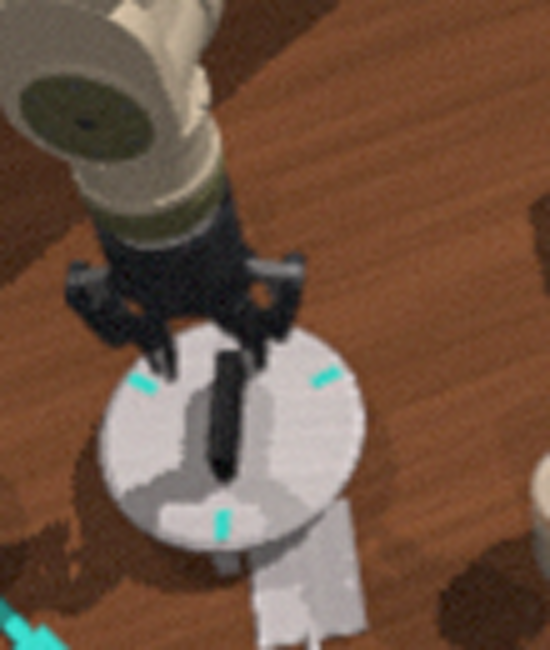

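>>> {"method": "step_arm", "body": {
  "moves": [
    [[0,0,0.003,0.035,0.0015,0,0.5],[0,0,0.003,0.0645,0.0015,0,0.5],[0,0,0.003,0.0645,0.0015,0,0.5],[0,0,0.003,0.0645,0.0015,0,0.5],[0,0,0.003,0.0645,0.0015,0,0],[0,0,0.003,0.0645,0.0015,0,0],[0,0,0.003,0.0645,0.0015,0,0],[0,0,0.003,0.0645,0.0015,0,0],[0,0,0.003,0.0645,0.0015,0,0]]
  ],
  "force": 80
}}

```text
clock: 14.2
tcp_pos: [0.5797, -0.2582, 0.0279]
orientation: [0.587, -0.397, 0.585, 0.394]
wrist_force: [-0.6, 0.4, 6.7]
finger_gap: 0.0143
```

Run:
```python
from plan import *
plan([(.578,-.257,.17,68)])
```

```text
now 14.2 [ 0.5797 -0.2582  0.0279] yaw 68.02 xax [ 0.0041 -0.0022 -1.    ] gap 0.0143 q [-0.55  0.53 -0.09  0.95  0.   -0.16] F [-0.6  0.4  6.7]
[0.0, -0.0, 0.005] [-0.1421, 0.0014, 0.0004] rows>= 3
```

>>> {"method": "step_arm", "body": {
  "moves": [
    [[0,0,0.003,-0.015,0.001,0,0],[0,0,0.005,-0.04,0.001,0,0],[0,0,0.005,-0.08,0.001,0,0],[0,0,0.005,-0.12,0.001,0,0],[0,0,0.005,-0.16,0.001,0,0],[0,0,0.005,-0.16,0.001,0,0],[0,0,0.005,-0.16,0.001,0,0]]
  ]
}}

```text
clock: 14.9
tcp_pos: [0.5788, -0.2579, 0.1894]
orientation: [0.586, -0.396, 0.586, 0.395]
wrist_force: [0.4, 0.2, -4.1]
finger_gap: 0.014
```

```bash
cat > lid.py <<'E'
import sys
from meas import *
from plan import *
t=sys.argv[1]
s=env.get_state(); p0=np.array(s["tcp_pos"])
for c in ["top","scene"]:
    p,d=env.read_camera(c); np.save(f"p_{c}{t}.npy",p);np.save(f"d_{c}{t}.npy",d); cv2.imwrite(f"pics/{c}{t}.png",p[:,:,::-1])
    P,uv=cloud(c,d,np.ones(d.shape,bool))
    zt=p0[2]+.006; ctr=p0[:2]
    r=np.hypot(P[:,0]-ctr[0],P[:,1]-ctr[1]); Q=P[(r<.1)&(r>.03)&(abs(P[:,2]-zt)<.015)]
    if len(Q)>50:
        A=np.c_[Q[:,0]-ctr[0],Q[:,1]-ctr[1],np.ones(len(Q))]; w=np.ones(len(Q),bool)
        for _ in range(5):
            k=np.linalg.lstsq(A[w],Q[w,2],rcond=None)[0]; w=abs(A@k-Q[:,2])<.005
        hull=cv2.convexHull(Q[w][:,:2].astype(np.float32)*1000); e=cv2.fitEllipse(hull)
        print(c,"lid plane tilt",k[:2].round(3),"z",k[2].round(4),"n",w.sum(),"ell",np.round(e[0],1),np.round(e[1],1))
    m=turq(p); 
    for a,ce,mm in comps(m,3):
        Q,_=cloud(c,d,mm)
        if len(Q)==0: continue
        q=np.median(Q,0)
        if abs(q[2]-zt)<.025 and .04<np.hypot(*(q[:2]-ctr))<.1: print(c,"stripe",ce.round(1),at_z(c,[ce],zt)[0].round(4),q.round(3), "ang from tcp",np.degrees(np.arctan2(*(at_z(c,[ce],zt)[0][:2]-ctr)[::-1])).round(1))
plan([])
E
python3 lid.py 10
python3 - <<'E'
from h import *
p=np.load('p_scene10.npy');crop(p,150,140,290,280,'pics/c15.png',5)
E
```

```text
top lid plane tilt [-0.008 -0.009] z 0.1965 n 327 ell [ 606.4 -214. ] [ 59.3 143.6]
top stripe [332.8 207.1] [ 0.5678 -0.1888  0.1954] [ 0.568 -0.19   0.196] ang from tcp 99.1
scene lid plane tilt [-0.009  0.003] z 0.1938 n 1488 ell [ 579.8 -255.2] [161.6 166.5]
scene stripe [218.6 225.6] [ 0.5658 -0.1881  0.1954] [ 0.566 -0.188  0.195] ang from tcp 100.6
scene stripe [195.  257.5] [ 0.6401 -0.2817  0.1954] [ 0.64  -0.282  0.194] ang from tcp -21.2
now 15.0 [ 0.5773 -0.257   0.1865] yaw 68.02 xax [-2.6e-03  9.0e-04 -1.0e+00] gap 0.014 q [-0.55  0.44  0.16  1.3  -0.   -0.16] F [-0.2  0.8 -3.1]
```

View pics/c15.png

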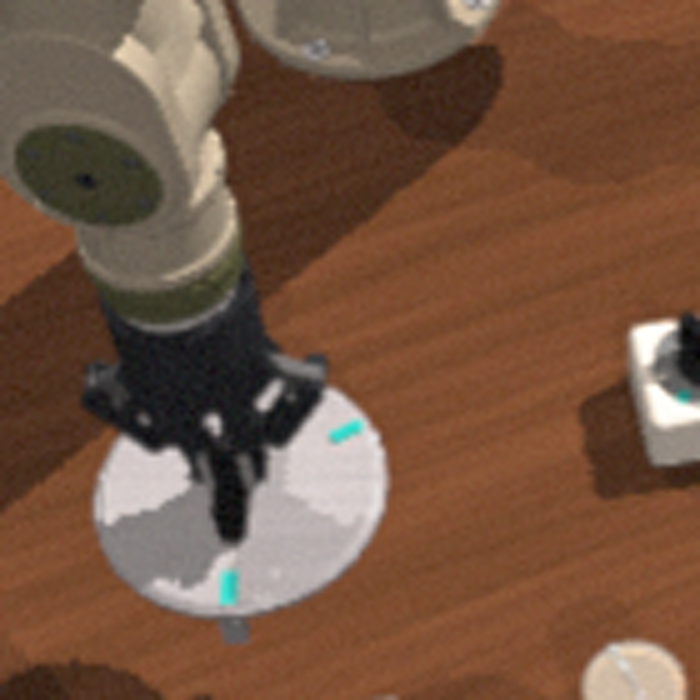

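Run:
```python
from plan import *
plan([(.548,.209,.17,37.4)])
```

```text
now 15.0 [ 0.5773 -0.257   0.1865] yaw 68.02 xax [-2.6e-03  9.0e-04 -1.0e+00] gap 0.014 q [-0.55  0.44  0.16  1.3  -0.   -0.16] F [-0.2  0.8 -3.1]
[0.534, -0.001, -0.003] [0.017, 0.2016, 0.4211] rows>= 10
```

>>> {"method": "step_arm", "body": {
  "moves": [
    [[0.05,0,-0.003,0,0.0185,0.0385,0],[0.1,0,-0.003,0,0.037,0.077,0],[0.15,0,-0.003,0,0.055,0.115,0],[0.2,0,-0.003,0,0.0735,0.153,0],[0.25,0,-0.003,0,0.092,0.192,0],[0.3,0,-0.003,0,0.11,0.23,0],[0.35,0,-0.003,0,0.129,0.269,0],[0.4,0,-0.003,0.005,0.147,0.307,0],[0.45,0,-0.003,0.01,0.166,0.345,0],[0.5,0,-0.003,0.017,0.184,0.384,0],[0.534,0,-0.003,0.017,0.2016,0.4211,0],[0.534,0,-0.003,0.017,0.2016,0.4211,0]]
  ]
}}

```text
clock: 16.2
tcp_pos: [0.5455, 0.2134, 0.1674]
orientation: [0.668, -0.228, 0.671, 0.229]
wrist_force: [-1.1, -1.2, -3.2]
finger_gap: 0.0142
```

```bash
python3 lid.py 11
python3 - <<'E'
from plan import *
p=np.load('p_scene11.npy');crop(p,250,110,420,250,'pics/c16.png',4)
plan([(.548,.209,.13,37.4),(.548,.209,.112,37.4)])
E
```

```text
top lid plane tilt [-0.003 -0.01 ] z 0.1728 n 517 ell [553.3 189.2] [102.3 156.6]
top stripe [227.8 203.4] [0.5876 0.1626 0.1734] [0.587 0.162 0.174] ang from tcp -50.4
scene lid plane tilt [-0.01   0.006] z 0.174 n 1111 ell [547.7 213.1] [161.7 162.9]
scene stripe [324.8 168.4] [0.4765 0.2077 0.1734] [0.478 0.207 0.175] ang from tcp -175.3
scene stripe [358.4 181.3] [0.5711 0.2787 0.1734] [0.572 0.278 0.174] ang from tcp 68.6
scene stripe [328.5 196.4] [0.586  0.162  0.1734] [0.586 0.161 0.175] ang from tcp -51.8
now 16.3 [0.5464 0.2098 0.1679] yaw 37.58 xax [-0.0038 -0.0022 -1.    ] gap 0.014 q [ 0.23  0.35 -0.01  1.22 -0.    1.14] F [-0.6 -0.2 -3.1]
now 16.3 [0.5464 0.2098 0.1679] yaw 37.58 xax [-0.0038 -0.0022 -1.    ] gap 0.014 q [ 0.23  0.35 -0.01  1.22 -0.    1.14] F [-0.6 -0.2 -3.1]
[0.003, -0.004, -0.001] [0.0379, -0.0016, 0.0009] rows>= 1
[0.003, -0.004, -0.001] [0.0559, -0.0016, 0.001] rows>= 2
```

View pics/c16.png

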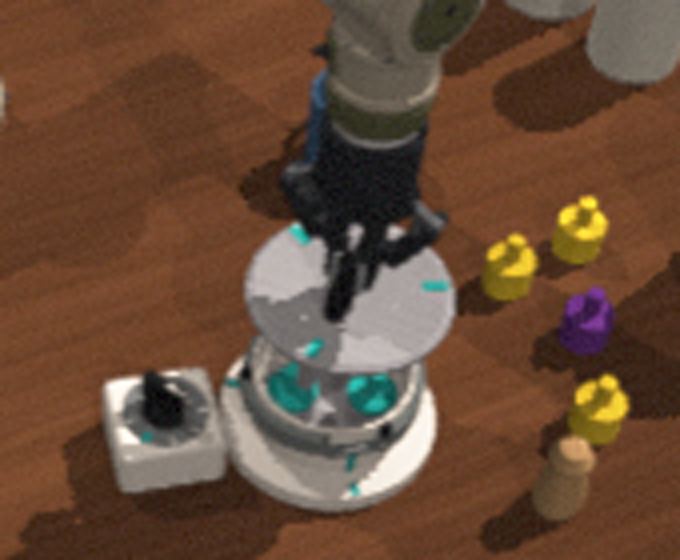

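>>> {"method": "step_arm", "body": {
  "moves": [
    [[0.003,-0.004,-0.001,0.033,-0.0016,0.001,0],[0.003,-0.004,-0.001,0.033,-0.0016,0.001,0],[0.003,-0.004,-0.001,0.033,-0.0016,0.001,0],[0.003,-0.004,-0.001,0.033,-0.0016,0.001,0],[0.003,-0.004,-0.001,0.033,-0.0016,0.001,0]]
  ]
}}

```text
clock: 16.8
tcp_pos: [0.5491, 0.2086, 0.1364]
orientation: [0.671, -0.227, 0.669, 0.226]
wrist_force: [0.3, 0.1, -1.5]
finger_gap: 0.0141
```

```bash
python3 lid.py 12
python3 - <<'E'
from plan import *
p=np.load('p_scene12.npy');crop(p,250,110,420,250,'pics/c17.png',4)
p=np.load('p_top12.npy');crop(p,180,170,290,260,'pics/c18.png',6)
E
```

```text
top lid plane tilt [0.006 0.008] z 0.1428 n 496 ell [555.5 184.6] [101.9 154.2]
top stripe [230.1 204.2] [0.5901 0.1581 0.1424] [0.59  0.158 0.143] ang from tcp -50.9
scene lid plane tilt [-0.005  0.008] z 0.1427 n 1069 ell [550.2 210.5] [161.4 164.2]
scene stripe [323.5 175.4] [0.4781 0.2048 0.1424] [0.483 0.204 0.145] ang from tcp -176.9
scene stripe [356.7 188.5] [0.5736 0.2759 0.1424] [0.575 0.275 0.144] ang from tcp 70.0
scene stripe [327.3 203.4] [0.5886 0.1596 0.1424] [0.588 0.16  0.143] ang from tcp -51.2
now 16.9 [0.5489 0.2089 0.1361] yaw 37.38 xax [ 1.8e-03 -1.0e-04 -1.0e+00] gap 0.0141 q [ 0.23  0.37 -0.07  1.14 -0.    1.15] F [ 0.4 -0.2 -2.4]
```

View pics/c17.png

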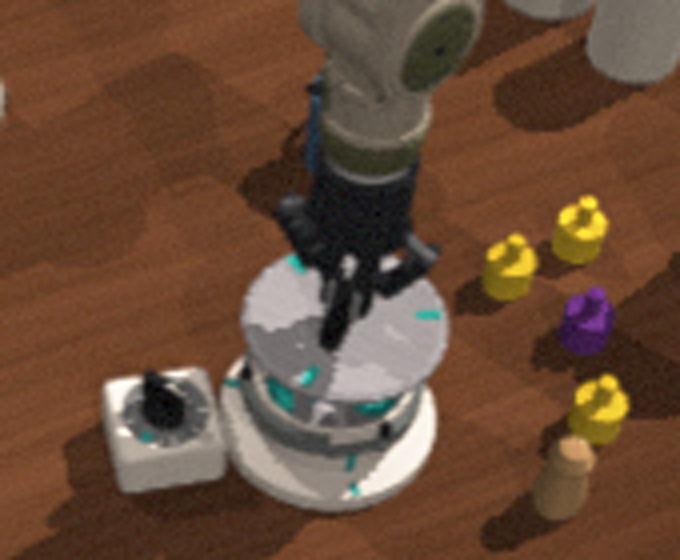

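View pics/c18.png

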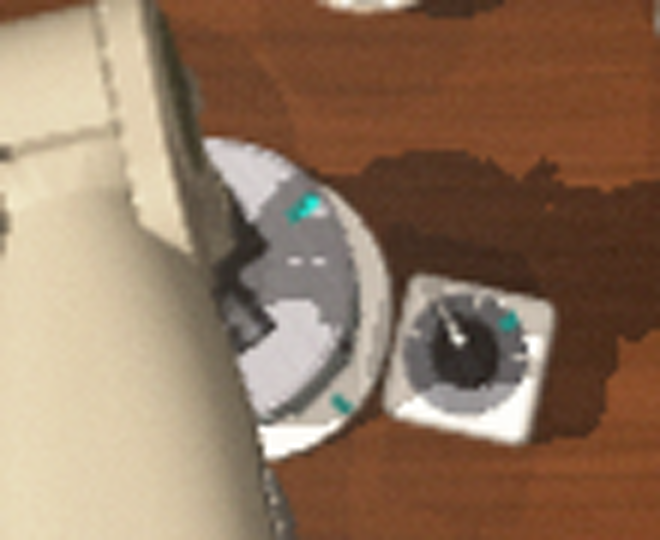

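Run:
```python
from plan import *
plan([(.5485,.2075,.112,37.4),(.5485,.2075,.104,37.4)])
```

```text
now 16.9 [0.5489 0.2089 0.1361] yaw 37.38 xax [ 1.8e-03 -1.0e-04 -1.0e+00] gap 0.0141 q [ 0.23  0.37 -0.07  1.14 -0.    1.15] F [ 0.4 -0.2 -2.4]
[-0.0, 0.001, 0.001] [0.0241, -0.0009, -0.0012] rows>= 1
[-0.0, 0.001, 0.001] [0.0321, -0.0009, -0.0012] rows>= 1
```

>>> {"method": "step_arm", "body": {
  "moves": [
    [[0,0.001,0.001,0.01,-0.001,-0.0012,0],[0,0.001,0.001,0.02,-0.001,-0.0012,0],[0,0.001,0.001,0.025,-0.001,-0.0012,0],[0,0.001,0.001,0.029,-0.001,-0.0012,0],[0,0.001,0.001,0.032,-0.001,-0.0012,0],[0,0.001,0.001,0.032,-0.001,-0.0012,0]]
  ]
}}

```text
clock: 17.5
tcp_pos: [0.5482, 0.2073, 0.1035]
orientation: [0.67, -0.227, 0.67, 0.227]
wrist_force: [0.0, -0.2, -2.1]
finger_gap: 0.0141
```

```bash
python3 lid.py 13
python3 - <<'E'
from plan import *
print(np.round(env.get_state()["ft_torque"],3))
p=np.load('p_scene13.npy');crop(p,250,110,420,250,'pics/c19.png',4)
E
```

```text
top lid plane tilt [-0.002 -0.026] z 0.1083 n 463 ell [553.7 183. ] [103.  153.4]
top stripe [231.2 206.1] [0.589  0.1574 0.1095] [0.589 0.158 0.11 ] ang from tcp -50.7
scene lid plane tilt [-0.006  0.006] z 0.1103 n 1016 ell [549.7 209.5] [161.6 166.1]
scene stripe [322.5 182. ] [0.4783 0.2035 0.1095] [0.481 0.2   0.111] ang from tcp -176.9
scene stripe [355.  194.5] [0.5718 0.2758 0.1095] [0.573 0.275 0.112] ang from tcp 71.0
scene stripe [325.8 209.9] [0.5885 0.1574 0.1095] [0.591 0.156 0.112] ang from tcp -51.1
now 17.6 [0.5487 0.2074 0.1042] yaw 37.39 xax [ 5.e-04  2.e-04 -1.e+00] gap 0.0143 q [ 0.22  0.39 -0.12  1.07  0.    1.14] F [ 0.5  0.2 -2.6]
[ 0.008 -0.06  -0.006]
```

View pics/c19.png

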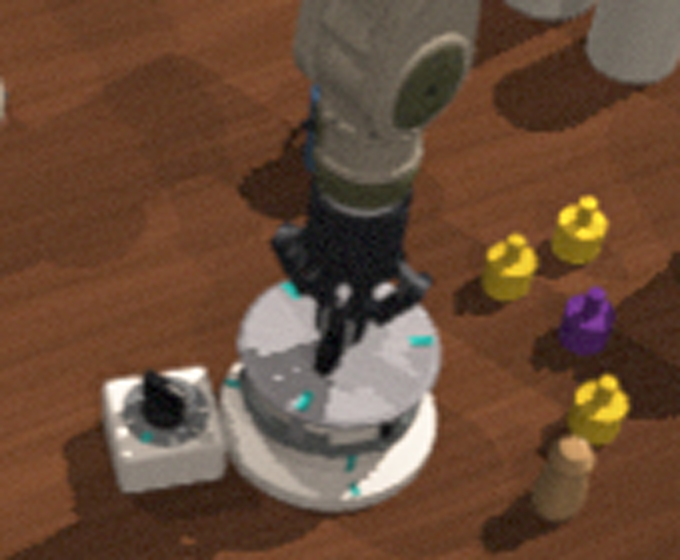

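>>> {"method": "step_arm", "body": {
  "moves": [
    [[0,0,0,0.0015,0,0,0],[0,0,0,0.003,0,0,0],[0,0,0,0.003,0,0,0]]
  ]
}}

```text
clock: 17.9
tcp_pos: [0.549, 0.2077, 0.1019]
orientation: [0.67, -0.227, 0.669, 0.227]
wrist_force: [-0.4, 2.4, 1.4]
finger_gap: 0.0141
```

```bash
python3 -c "
from plan import *
plan([]);print(np.round(env.get_state()['ft_torque'],3))"
```

```text
now 17.9 [0.549  0.2077 0.1019] yaw 37.39 xax [ 1.8e-03  6.0e-04 -1.0e+00] gap 0.0141 q [ 0.22  0.39 -0.12  1.06  0.    1.14] F [-0.4  2.4  1.4]
[ 0.064  0.07  -0.031]
```

>>> {"method": "step_arm", "body": {
  "moves": [
    [[-0.07,0,0,0.0,0,0,0],[-0.14,0,0,0.0,0,0,0],[-0.21,0,0,0.0,0,0,0],[-0.28,0,0,0.0,0,0,0],[-0.35,0,0,0.0,0,0,0],[-0.35,0,0,0.0,0,0,0]]
  ]
}}

```text
clock: 18.5
tcp_pos: [0.5501, 0.2077, 0.1037]
orientation: [0.622, -0.341, 0.618, 0.34]
wrist_force: [-1.8, -0.7, 6.8]
finger_gap: 0.0141
```

```bash
python3 -c "
from plan import *
plan([]);print(np.round(env.get_state()['ft_torque'],3))"
```

```text
now 18.5 [0.5501 0.2077 0.1037] yaw 57.51 xax [ 4.6e-03  9.0e-04 -1.0e+00] gap 0.0141 q [ 0.22  0.39 -0.12  1.06 -0.    0.79] F [-1.8 -0.7  6.8]
[-0.218  0.333 -0.009]
```

>>> {"method": "step_arm", "body": {
  "moves": [
    [[-0.07,0,0,0.0,0,0,0],[-0.14,0,0,0.0,0,0,0],[-0.21,0,0,0.0,0,0,0],[-0.28,0,0,0.0,0,0,0],[-0.33,0,0,0.0,0,0,0],[-0.33,0,0,0.0,0,0,0]]
  ]
}}

```text
clock: 19.1
tcp_pos: [0.55, 0.2076, 0.1034]
orientation: [0.557, -0.438, 0.554, 0.437]
wrist_force: [0.0, 0.5, -2.4]
finger_gap: 0.0141
```

```bash
python3 -c "
from plan import *
plan([(.5485,.2078,.091,77.4)]);print(np.round(env.get_state()['ft_torque'],3))"
```

```text
now 19.1 [0.55   0.2076 0.1034] yaw 76.42 xax [ 4.3e-03  8.0e-04 -1.0e+00] gap 0.0141 q [ 0.22  0.39 -0.12  1.06 -0.    0.46] F [ 0.   0.5 -2.4]
[-0.017, 0.002, 0.004] [0.0124, 0.0015, -0.0002] rows>= 1
[-0.021  0.045 -0.019]
```

>>> {"method": "step_arm", "body": {
  "moves": [
    [[-0.017,0.002,0.004,0.003,0.001,0,0],[-0.017,0.002,0.004,0.006,0.001,0,0],[-0.017,0.002,0.004,0.009,0.001,0,0],[-0.017,0.002,0.004,0.011,0.001,0,0],[-0.017,0.002,0.004,0.0125,0.001,0,0],[-0.017,0.002,0.004,0.0125,0.001,0,0]]
  ]
}}

```text
clock: 19.7
tcp_pos: [0.549, 0.2079, 0.0911]
orientation: [0.552, -0.442, 0.552, 0.442]
wrist_force: [-0.6, 0.5, -1.7]
finger_gap: 0.014
```

```bash
python3 -c "
from plan import *
plan([]);print(np.round(env.get_state()['ft_torque'],3))"
```

```text
now 19.7 [0.549  0.2079 0.0911] yaw 77.39 xax [ 1.e-04 -4.e-04 -1.e+00] gap 0.014 q [ 0.23  0.4  -0.14  1.04 -0.    0.45] F [-0.6  0.5 -1.7]
[-0.09   0.042 -0.02 ]
```

>>> {"method": "step_arm", "body": {
  "moves": [
    [[0.075,0,0,0.0008,0,0,0],[0.15,0,0,0.0012,0,0,0],[0.225,0,0,0.0016,0,0,0],[0.3,0,0,0.002,0,0,0],[0.375,0,0,0.0024,0,0,0],[0.45,0,0,0.0028,0,0,0],[0.45,0,0,0.0028,0,0,0]]
  ]
}}

```text
clock: 20.4
tcp_pos: [0.5504, 0.2074, 0.0904]
orientation: [0.638, -0.308, 0.636, 0.306]
wrist_force: [-0.5, -3.0, 6.5]
finger_gap: 0.014
```

```bash
python3 -c "
from plan import *
plan([]);print(np.round(env.get_state()['ft_torque'],3))"
```

```text
now 20.4 [0.5504 0.2074 0.0904] yaw 51.53 xax [ 0.0038 -0.0014 -1.    ] gap 0.014 q [ 0.23  0.4  -0.14  1.03 -0.    0.9 ] F [-0.5 -3.   6.5]
[-0.725  0.327  0.125]
```

>>> {"method": "step_arm", "body": {
  "moves": [
    [[0.075,0.001,0.003,0.0015,0.001,0,0],[0.15,0.001,0.003,0.0018,0.001,0,0],[0.225,0.001,0.003,0.0022,0.001,0,0],[0.3,0.001,0.003,0.0026,0.001,0,0],[0.375,0.001,0.003,0.003,0.001,0,0],[0.45,0.001,0.003,0.0034,0.001,0,0],[0.45,0.001,0.003,0.0034,0.001,0,0]]
  ]
}}

```text
clock: 21.1
tcp_pos: [0.5489, 0.2078, 0.0876]
orientation: [0.689, -0.158, 0.689, 0.157]
wrist_force: [-4.6, -1.2, 4.7]
finger_gap: 0.0142
```

```bash
python3 lid.py 14; python3 -c "
from plan import *
print(np.round(env.get_state()['ft_torque'],3))
p=np.load('p_scene14.npy');crop(p,250,110,420,250,'pics/c20.png',4)"
```

```text
top lid plane tilt [-0.001  0.011] z 0.0944 n 457 ell [556.6 185. ] [104.5 154.3]
top stripe [233.6 209.7] [0.5787 0.1506 0.0936] [0.578 0.151 0.095] ang from tcp -62.5
scene lid plane tilt [-0.003  0.003] z 0.0939 n 1005 ell [551.4 209.7] [161.3 165.1]
scene stripe [355.2 201.4] [0.5876 0.2699 0.0936] [0.588 0.268 0.094] ang from tcp 58.1
scene stripe [322. 211.] [0.5771 0.1508 0.0936] [0.578 0.15  0.094] ang from tcp -63.6
now 21.2 [0.5489 0.2078 0.0875] yaw 25.81 xax [ 3.e-04 -1.e-04 -1.e+00] gap 0.0138 q [ 0.23  0.4  -0.14  1.03 -0.    1.35] F [-4.8 -1.1  5.9]
[-0.47   1.105 -0.293]
```

View pics/c20.png

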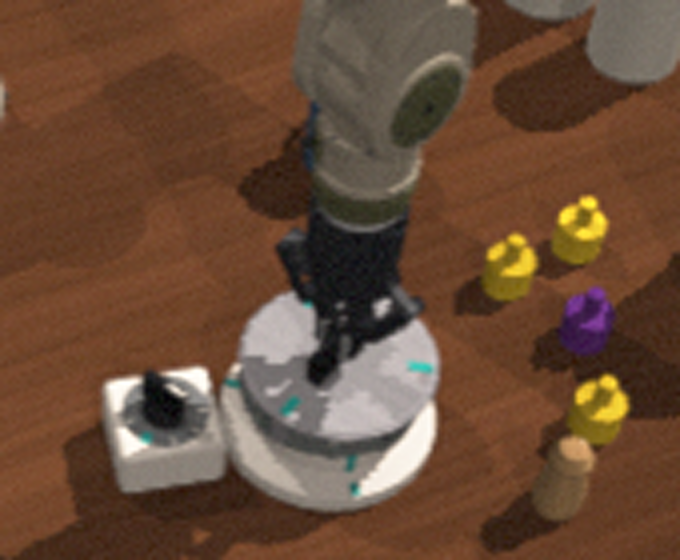

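>>> {"method": "step_arm", "body": {
  "moves": [
    [[0.07,0,0,0.0015,0,0,0],[0.14,0,0,0.0018,0,0,0],[0.21,0,0,0.0021,0,0,0],[0.28,0,0,0.0024,0,0,0],[0.35,0,0,0.0027,0,0,0],[0.42,0,0,0.003,0,0,0],[0.45,0,0,0.003,0,0,0],[0.45,0,0,0.003,0,0,0]]
  ]
}}

```text
clock: 22.0
tcp_pos: [0.5471, 0.2053, 0.0849]
orientation: [0.706, -0.003, 0.708, -0.001]
wrist_force: [-7.3, -8.7, 7.8]
finger_gap: 0.0137
```

```bash
python3 -c "
from plan import *
plan([]);print(np.round(env.get_state()['ft_torque'],3))"
```

```text
now 22.0 [0.5471 0.2053 0.0849] yaw 0.21 xax [-0.0024 -0.0055 -1.    ] gap 0.0137 q [ 0.22  0.4  -0.15  1.03 -0.    1.79] F [-7.3 -8.7  7.8]
[-1.949  1.487  1.367]
```

>>> {"method": "step_arm", "body": {
  "moves": [
    [[0.04,0,0,0.001,0,0,0],[0.07,0,0,0.001,0,0,0],[0.07,0,0,0.001,0,0,0]]
  ]
}}

```text
clock: 22.3
tcp_pos: [0.5466, 0.2048, 0.0849]
orientation: [0.706, 0.018, 0.708, -0.024]
wrist_force: [-3.9, -5.8, 7.1]
finger_gap: 0.014
```

```bash
python3 lid.py 15; python3 -c "
from plan import *
print(np.round(env.get_state()['ft_torque'],3))
p=np.load('p_scene15.npy');crop(p,250,110,420,250,'pics/c21.png',4)"
```

```text
top lid plane tilt [-0.     0.017] z 0.0918 n 477 ell [554.3 171.5] [ 82.6 152.5]
top stripe [236.  217.5] [0.5509 0.1422 0.0909] [0.551 0.142 0.093] ang from tcp -86.1
scene lid plane tilt [-0.005 -0.001] z 0.0912 n 1056 ell [549.9 208.2] [162.  165.8]
scene stripe [315.8 206. ] [0.5485 0.1429 0.0909] [0.55  0.143 0.092] ang from tcp -88.2
scene stripe [351.7 208.4] [0.6064 0.2458 0.0909] [0.609 0.245 0.092] ang from tcp 34.5
now 22.4 [0.5467 0.2047 0.0849] yaw -3.36 xax [-0.0022 -0.0075 -1.    ] gap 0.0141 q [ 0.22  0.4  -0.15  1.03 -0.01  1.85] F [-5.1 -5.   8.2]
[-0.931  1.039  2.652]
```

View pics/c21.png

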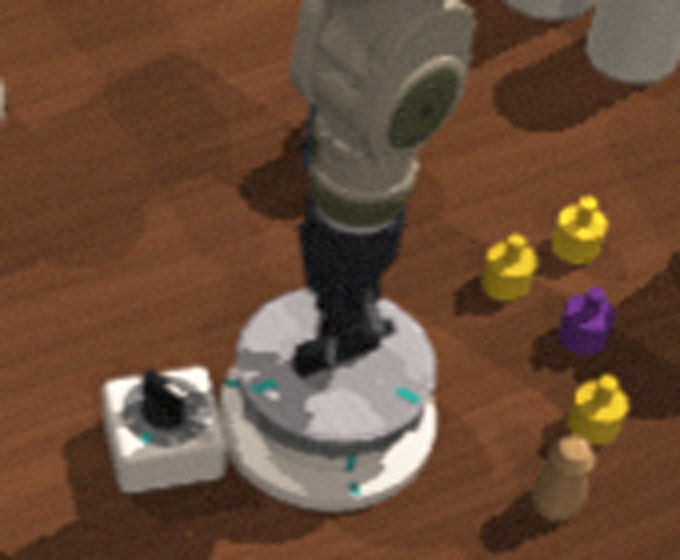

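>>> {"method": "step_arm", "body": {
  "moves": [
    [[0,0,0,-0.001,0,0,0.5],[0,0,0,-0.001,0,0,0.5],[0,0,0,-0.001,0,0,0.5],[0,0,0,-0.001,0,0,0.5],[0,0.003,0.005,-0.03,0,0,0.5],[0,0.003,0.005,-0.07,0,0,0.5],[0,0.003,0.005,-0.07,0,0,0.5]]
  ]
}}

```text
clock: 23.1
tcp_pos: [0.5503, 0.2061, 0.1604]
orientation: [0.708, 0.021, 0.705, -0.021]
wrist_force: [-0.6, 0.8, 0.4]
finger_gap: 0.0429
```

Run:
```python
from meas import *
from plan import *
c="scene";p,d=env.read_camera(c);crop(p,250,110,420,250,'pics/c22.png',4)
P,uv=cloud(c,d,np.ones(d.shape,bool))
r=np.hypot(P[:,0]-.548,P[:,1]-.209);Q=P[(r<.09)&(abs(P[:,2]-.091)<.008)]
A=np.c_[Q[:,0]-.548,Q[:,1]-.209,np.ones(len(Q))]; print(np.linalg.lstsq(A,Q[:,2],rcond=None)[0].round(4),len(Q),cv2.fitEllipse(cv2.convexHull(Q[:,:2].astype(np.float32)*1000)))
for a,ce,m in comps(turq(p),2):
    q=at_z(c,[ce],.091)[0]; rr=np.hypot(q[0]-.548,q[1]-.209)
    if rr<.085: print(ce.round(1),q.round(4),rr.round(3),np.degrees(np.arctan2(q[1]-.209,q[0]-.548)).round(1))
# knob
Q=P[(np.hypot(P[:,0]-.514,P[:,1]-.065)<.04)&(P[:,2]>.08)&(P[:,2]<.105)]
r=cv2.minAreaRect(Q[:,:2].astype(np.float32)*1000); print("knob",len(Q),r,Q[:,2].mean())
d0=np.load('d_top0.npy');P,uv=cloud('top',d0,np.ones(d0.shape,bool))
Q=P[(np.hypot(P[:,0]-.514,P[:,1]-.065)<.04)&(P[:,2]>.08)&(P[:,2]<.105)]
r=cv2.minAreaRect(Q[:,:2].astype(np.float32)*1000); print("knob top",len(Q),r,Q.mean(0))
plan([])
```

```text
[-0.0049  0.0009  0.0912] 1279 ((548.932373046875, 208.55499267578125), (162.03074645996094, 166.08343505859375), 62.338714599609375)
[333.5 183.5] [0.4863 0.2437 0.091 ] 0.071 150.6
[315.7 206.2] [0.5492 0.1424 0.091 ] 0.067 -89.0
[351.2 207.9] [0.604  0.2454 0.091 ] 0.067 33.0
knob 62 ((515.6405029296875, 68.84687805175781), (45.11287307739258, 14.519645690917969), 26.942588806152344) 0.08974526507554001
knob top 44 ((514.020263671875, 69.31217956542969), (43.69404602050781, 11.184630393981934), 26.033987045288086) [0.5138446  0.06910868 0.09215314]
now 23.15 [0.5493 0.2058 0.1579] yaw -3.36 xax [ 1.3e-03 -7.0e-04 -1.0e+00] gap 0.0428 q [ 0.22  0.35 -0.03  1.19 -0.    1.85] F [-0.6 -0.2 -0. ]
```

View pics/c22.png

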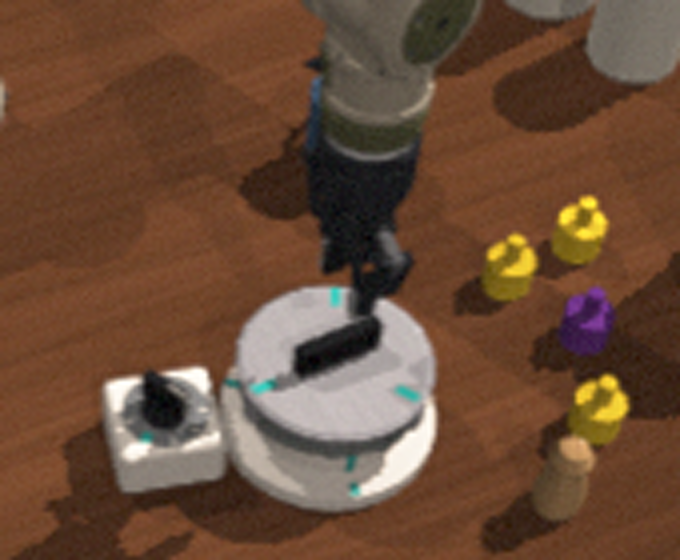

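Run:
```python
from plan import *
plan([(.515,.068,.17,57),(.515,.068,.17,117)])
```

```text
now 23.15 [0.5493 0.2058 0.1579] yaw -3.36 xax [ 1.3e-03 -7.0e-04 -1.0e+00] gap 0.0428 q [ 0.22  0.35 -0.03  1.19 -0.    1.85] F [-0.6 -0.2 -0. ]
[-1.053, 0.001, 0.001] [-0.012, -0.1396, -0.0261] rows>= 8
[-2.101, 0.0, 0.002] [-0.012, -0.1396, -0.0261] rows>= 15
```

>>> {"method": "step_arm", "body": {
  "moves": [
    [[-0.12,0,0,-0.012,-0.014,-0.003,0.45],[-0.24,0,0,-0.012,-0.028,-0.005,0.45],[-0.36,0,0,-0.012,-0.042,-0.008,0.45],[-0.48,0,0,-0.012,-0.056,-0.01,0.45],[-0.6,0,0,-0.012,-0.07,-0.013,0.45],[-0.72,0,0,-0.012,-0.084,-0.016,0.45],[-0.84,0,0,-0.012,-0.098,-0.018,0.45],[-0.96,0,0,-0.012,-0.112,-0.021,0.45],[-1.08,0,0,-0.012,-0.126,-0.024,0.45],[-1.2,0,0,-0.012,-0.1396,-0.0261,0.45],[-1.32,0,0,-0.012,-0.1396,-0.0261,0.45],[-1.44,0,0,-0.012,-0.1396,-0.0261,0.45]]
  ]
}}

```text
clock: 24.35
tcp_pos: [0.5143, 0.0675, 0.1687]
orientation: [0.544, -0.452, 0.544, 0.451]
wrist_force: [0.7, 0.5, -0.3]
finger_gap: 0.0384
```

Run:
```python
from plan import *
plan([(.515,.068,.12,117)])
```

```text
now 24.35 [0.5143 0.0675 0.1687] yaw 79.37 xax [-4.e-04 -6.e-04 -1.e+00] gap 0.0384 q [-0.02  0.22 -0.18  1.17 -0.    0.16] F [ 0.7  0.5 -0.3]
[-0.657, -0.001, -0.001] [0.0487, -0.0006, 0.0006] rows>= 5
```

>>> {"method": "step_arm", "body": {
  "moves": [
    [[-0.13,0,0,0.01,0,0,0.45],[-0.26,0,0,0.02,0,0,0.45],[-0.39,0,0,0.03,0,0,0.45],[-0.52,0,0,0.04,0,0,0.45],[-0.657,-0.001,-0.001,0.06,0,0,0.45],[-0.657,-0.001,-0.001,0.06,0,0,0.45],[-0.657,-0.001,-0.001,0.06,0,0,0.45]]
  ]
}}

```text
clock: 25.05
tcp_pos: [0.5135, 0.0675, 0.108]
orientation: [0.37, -0.602, 0.37, 0.603]
wrist_force: [-0.4, 0.5, -0.0]
finger_gap: 0.0385
```

Run:
```python
from plan import *
p,d=env.read_camera("scene");crop(p,260,150,330,240,'pics/c23.png',8)
plan([(.515,.0685,.066,117)])
```

```text
now 25.1 [0.5142 0.0675 0.1087] yaw 116.86 xax [-1.e-04  5.e-04 -1.e+00] gap 0.0387 q [-0.02  0.26 -0.29  1.02  0.   -0.49] F [1.  0.3 0.2]
[-0.002, 0.001, 0.0] [0.0427, -0.0012, 0.0005] rows>= 1
```

View pics/c23.png

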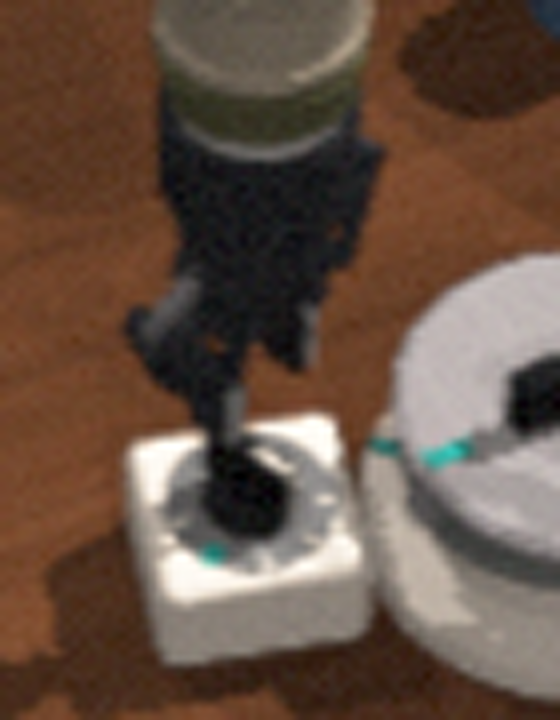

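>>> {"method": "step_arm", "body": {
  "moves": [
    [[0,0.001,0,0.025,-0.001,0.0005,0.45],[0,0.001,0,0.0427,-0.001,0.0005,0.45],[0,0.001,0,0.0427,-0.001,0.0005,0.45],[0,0.001,0,0.0427,-0.001,0.0005,0],[0,0.001,0,0.0427,-0.001,0.0005,0],[0,0.001,0,0.0427,-0.001,0.0005,0],[0,0.001,0,0.0427,-0.001,0.0005,0],[0,0.001,0,0.0427,-0.001,0.0005,0]]
  ],
  "force": 40
}}

```text
clock: 25.9
tcp_pos: [0.5152, 0.0698, 0.0676]
orientation: [-0.371, 0.603, -0.369, -0.602]
wrist_force: [-1.9, 3.9, 3.4]
finger_gap: 0.0112
```

Run:
```python
from plan import *
plan([(.515,.0685,.066,37)])
print(np.round(env.get_state()['ft_torque'],3))
```

```text
now 25.9 [0.5152 0.0698 0.0676] yaw 116.88 xax [ 0.0017  0.0024 -1.    ] gap 0.0112 q [-0.02  0.3  -0.35  0.93  0.   -0.49] F [-1.9  3.9  3.4]
[1.394, 0.003, 0.001] [0.0016, 0.0008, -0.0011] rows>= 10
[ 0.949  0.433 -0.028]
```

>>> {"method": "step_arm", "body": {
  "moves": [
    [[0.13,0,0,0,0,0,0],[0.26,0,0,0,0,0,0],[0.39,0,0,0,0,0,0],[0.52,0,0,0,0,0,0],[0.65,0,0,0,0,0,0],[0.78,0,0,0,0,0,0],[0.91,0,0,0,0,0,0],[1.04,0,0,0,0,0,0],[1.17,0,0,0,0,0,0],[1.3,0,0,0,0,0,0],[1.4,0,0,0,0,0,0],[1.4,0,0,0,0,0,0]]
  ]
}}

```text
clock: 27.1
tcp_pos: [0.5152, 0.0663, 0.0678]
orientation: [0.671, -0.225, 0.671, 0.221]
wrist_force: [-0.0, -13.3, -6.2]
finger_gap: 0.0109
```

Run:
```python
from plan import *
plan([(.515,.0685,.066,37)])
print(np.round(env.get_state()['ft_torque'],3))
```

```text
now 27.1 [0.5152 0.0663 0.0678] yaw 36.78 xax [ 0.0013 -0.0059 -1.    ] gap 0.0109 q [-0.02  0.3  -0.35  0.93 -0.01  0.91] F [ -0.  -13.3  -6.2]
[-0.004, -0.003, 0.005] [0.0018, 0.0018, 0.0012] rows>= 1
[-2.692  0.215  2.945]
```

>>> {"method": "step_arm", "body": {
  "moves": [
    [[0,0,0,0,0,0,0.45],[0,0,0,0,0,0,0.45],[0,0,0,0,0,0,0.45],[0,0,0,0,0,0,0.45],[0,0,0,-0.03,0,0,0.45],[0,0,0,-0.07,0,0,0.45],[0,0,0,-0.12,0,0,0.45],[0,0,0,-0.15,0,0,0.45],[0,0,0,-0.15,0,0,0.45]]
  ]
}}

```text
clock: 28.0
tcp_pos: [0.5178, 0.0675, 0.2232]
orientation: [0.674, -0.226, 0.668, 0.22]
wrist_force: [0.9, 1.5, 0.0]
finger_gap: 0.0384
```

Run:
```python
from plan import *
from meas import *
for c in ["scene","top"]:
    p,d=env.read_camera(c);cv2.imwrite(f"pics/{c}20.png",p[:,:,::-1])
    if c=="scene": crop(p,260,150,370,250,'pics/c24.png',7)
    P,uv=cloud(c,d,np.ones(d.shape,bool))
    Q=P[(np.hypot(P[:,0]-.514,P[:,1]-.067)<.035)&(P[:,2]>.08)&(P[:,2]<.105)]
    if len(Q)>10: print(c,len(Q),cv2.minAreaRect(Q[:,:2].astype(np.float32)*1000))
plan([(.42,-.1,.22,37)])
```

```text
scene 55 ((516.0836181640625, 68.9952392578125), (13.529292106628418, 46.85166549682617), 44.485530853271484)
now 28.1 [0.5154 0.0674 0.2185] yaw 36.8 xax [ 0.0031 -0.0057 -1.    ] gap 0.0383 q [-0.02  0.2  -0.09  1.28 -0.01  0.91] F [ 0.4 -0.7 -0.6]
[-0.004, -0.001, 0.006] [-0.0009, -0.077, -0.1767] rows>= 4
```

View pics/c24.png

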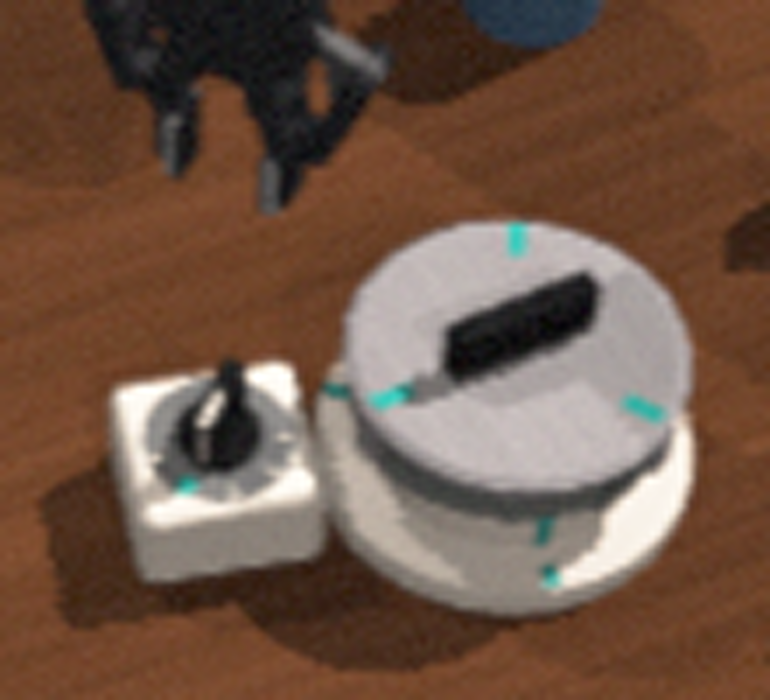

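>>> {"method": "step_arm", "body": {
  "moves": [
    [[0,-0.001,0.005,-0.02,-0.02,-0.045,0.45],[0,-0.001,0.005,-0.02,-0.04,-0.09,0.45],[0,-0.001,0.005,-0.02,-0.06,-0.135,0.45],[0,-0.001,0.005,-0.02,-0.077,-0.177,0.45],[0,-0.001,0.005,-0.02,-0.077,-0.177,0.45],[0,-0.001,0.005,-0.02,-0.077,-0.177,0.45]]
  ]
}}

```text
clock: 28.7
tcp_pos: [0.4184, -0.1006, 0.2377]
orientation: [0.671, -0.222, 0.672, 0.222]
wrist_force: [0.3, -0.2, 0.2]
finger_gap: 0.0385
```

```bash
cat > knob.py <<'E'
from plan import *
from meas import *
import sys
for c in ["scene","top"]:
    p,d=env.read_camera(c);cv2.imwrite(f"pics/{c}{sys.argv[1]}.png",p[:,:,::-1])
    if c=="scene": crop(p,270,180,315,240,'pics/k1.png',10)
    else: crop(p,235,205,285,250,'pics/k2.png',12)
    P,uv=cloud(c,d,np.ones(d.shape,bool))
    Q=P[(np.hypot(P[:,0]-.515,P[:,1]-.0675)<.035)&(P[:,2]>.08)&(P[:,2]<.105)]
    if len(Q)>10:
        print(c,len(Q),cv2.minAreaRect(Q[:,:2].astype(np.float32)*1000),Q[:,:2].mean(0))
        C=np.cov(Q[:,:2].T); w,v=np.linalg.eigh(C); print("pca",np.degrees(np.arctan2(v[1,1],v[0,1])))
E
python3 knob.py 21
```

```text
scene 56 ((516.4757080078125, 69.19180297851562), (12.903669357299805, 43.79444122314453), 44.48300552368164) [0.5182089  0.06777405]
pca 133.20127143987204
top 49 ((514.6365966796875, 68.07206726074219), (13.508349418640137, 42.968849182128906), 41.9392204284668) [0.51449455 0.06806746]
pca 133.75010786161883
```

View pics/k2.png

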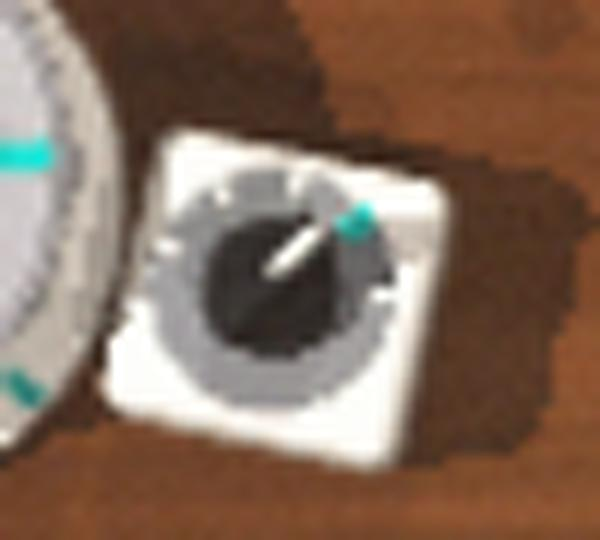

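View pics/k1.png

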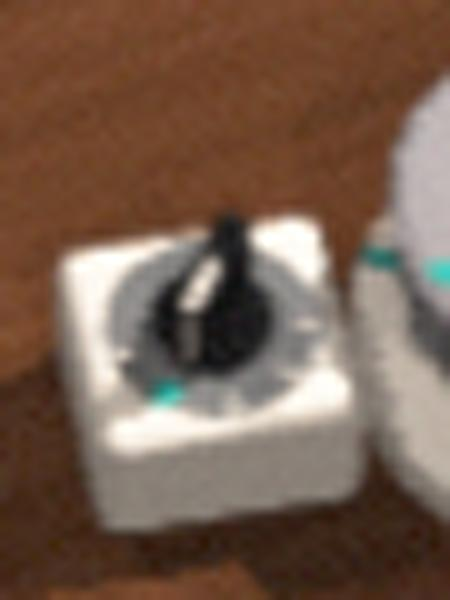

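Run:
```python
from plan import *
plan([(.515,.068,.16,42),(.515,.068,.066,42)])
```

```text
now 28.8 [ 0.4195 -0.0994  0.2381] yaw 36.82 xax [-6.e-04  0.e+00 -1.e+00] gap 0.0384 q [-0.42  0.03 -0.24  1.31 -0.    0.51] F [-0.7 -0.2 -0.6]
[-0.09, -0.0, -0.0] [0.0781, 0.0767, 0.1768] rows>= 5
[-0.09, -0.0, -0.0] [0.1721, 0.0767, 0.1769] rows>= 6
```

>>> {"method": "step_arm", "body": {
  "moves": [
    [[-0.09,0,0,0.02,0.019,0.044,0.45],[-0.09,0,0,0.04,0.038,0.088,0.45],[-0.09,0,0,0.06,0.057,0.132,0.45],[-0.09,0,0,0.078,0.0767,0.1768,0.45],[-0.09,0,0,0.1,0.0767,0.1768,0.45],[-0.09,0,0,0.1,0.0767,0.1768,0.45],[-0.09,0,0,0.12,0.0767,0.1768,0.45],[-0.09,0,0,0.15,0.0767,0.1768,0.45],[-0.09,0,0,0.172,0.0767,0.1768,0.45],[-0.09,0,0,0.172,0.0767,0.1768,0.45]]
  ]
}}

```text
clock: 29.8
tcp_pos: [0.5122, 0.0682, 0.064]
orientation: [0.658, -0.253, 0.662, 0.254]
wrist_force: [0.4, -0.1, -0.8]
finger_gap: 0.0384
```

>>> {"method": "step_arm", "body": {
  "moves": [
    [[0,0,0,0,0,0,0],[0,0,0,0,0,0,0],[0,0,0,0,0,0,0],[0,0,0,0,0,0,0],[0,0,0,0,0,0,0]]
  ],
  "force": 60
}}

```text
clock: 30.3
tcp_pos: [0.5122, 0.068, 0.0655]
orientation: [0.658, -0.253, 0.662, 0.254]
wrist_force: [-4.4, -0.1, 6.8]
finger_gap: 0.0113
```

Run:
```python
from plan import *
plan([(.515,.068,.066,34)])
print(np.round(env.get_state()['ft_torque'],3))
```

```text
now 30.3 [0.5122 0.068  0.0655] yaw 41.98 xax [-5.5e-03 -3.0e-04 -1.0e+00] gap 0.0113 q [-0.02  0.3  -0.35  0.93 -0.    0.81] F [-4.4 -0.1  6.8]
[0.139, -0.005, -0.003] [-0.0005, -0.0019, 0.0021] rows>= 1
[-0.133  0.864 -0.201]
```

>>> {"method": "step_arm", "body": {
  "moves": [
    [[0.04,0,0,0,-0.001,0.001,0],[0.08,0,0,0,-0.001,0.001,0],[0.12,0,0,0,-0.001,0.001,0],[0.14,0,0,0,-0.001,0.001,0],[0.14,0,0,0,-0.001,0.001,0]]
  ]
}}

```text
clock: 30.8
tcp_pos: [0.5122, 0.0679, 0.0655]
orientation: [0.674, -0.206, 0.679, 0.207]
wrist_force: [-5.5, -0.3, 0.8]
finger_gap: 0.0108
```

>>> {"method": "step_arm", "body": {
  "moves": [
    [[0,0,0,0,0,0,0.45],[0,0,0,0,0,0,0.45],[0,0,0,0,0,0,0.45],[0,0,0,0,0,0,0.45],[0,0,0,-0.03,0,0,0.45],[0,0,0,-0.07,0,0,0.45],[0,0,0,-0.12,0,0,0.45],[0,0,0,-0.16,0,0,0.45],[0,0,0,-0.17,-0.03,-0.03,0.45],[0,0,0,-0.17,-0.06,-0.075,0.45],[0,0,0,-0.17,-0.08,-0.12,0.45],[0,0,0,-0.17,-0.08,-0.15,0.45]]
  ]
}}

```text
clock: 32.0
tcp_pos: [0.4336, -0.0849, 0.2365]
orientation: [0.674, -0.206, 0.679, 0.206]
wrist_force: [-0.4, 0.1, -0.3]
finger_gap: 0.0386
```

```bash
python3 knob.py 22
```

```text
scene 56 ((515.8841552734375, 68.82646179199219), (14.110882759094238, 45.34690475463867), 38.030948638916016) [0.51771243 0.06821343]
pca 127.95205147801592
top 50 ((515.2709350585938, 68.79926300048828), (14.084096908569336, 43.9064826965332), 36.637901306152344) [0.51405761 0.06874967]
pca 126.22620081478217
```

View pics/k2.png

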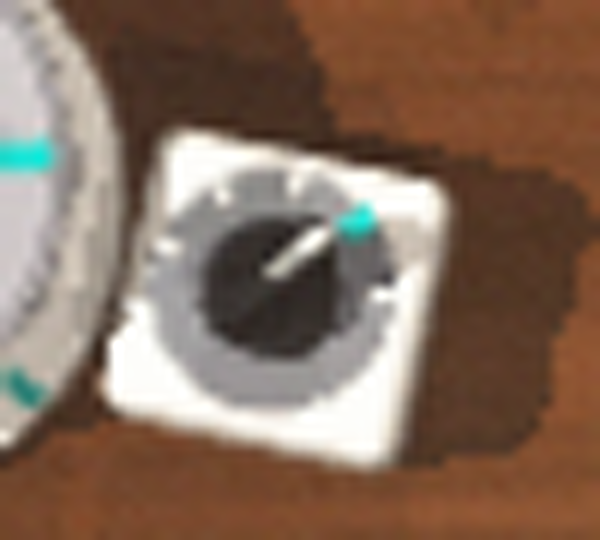

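Run:
```python
from plan import *
from meas import *
for c in ["scene","top"]:
    p,d=env.read_camera(c);P,uv=cloud(c,d,np.ones(d.shape,bool))
    r=np.hypot(P[:,0]-.548,P[:,1]-.209);Q=P[(r<.09)&(abs(P[:,2]-.091)<.008)]
    A=np.c_[Q[:,0]-.548,Q[:,1]-.209,np.ones(len(Q))]; print(c,np.linalg.lstsq(A,Q[:,2],rcond=None)[0].round(4))
    for a,ce,m in comps(turq(p),2):
        q=at_z(c,[ce],.091)[0]; rr=np.hypot(q[0]-.548,q[1]-.209)
        if rr<.076: print(q.round(4),np.degrees(np.arctan2(q[1]-.209,q[0]-.548)).round(1))
    q=[b for b in env.boxes_of(c,"tin1_mid")]; print([(b["uv"],round(b["confidence"],2)) for b in q])
```

```text
scene [-0.0016  0.0038  0.0912]
[0.4863 0.2437 0.091 ] 150.6
[0.5493 0.1415 0.091 ] -88.9
[0.604  0.2454 0.091 ] 33.0
[]
top [-0.0026 -0.003   0.0912]
[0.6063 0.2448 0.091 ] 31.5
[0.5509 0.1422 0.091 ] -87.5
[0.4881 0.2421 0.091 ] 151.1
[]
```

View pics/top22.png

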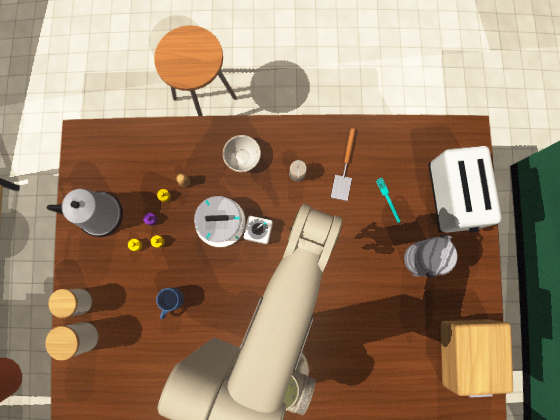

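View pics/scene22.png

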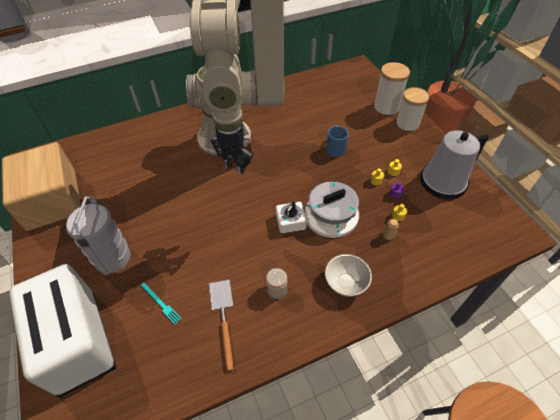

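```bash
python3 -c "
from workcell import env
env.hand_in(); print(env.get_state()['clock'])"
```

```text
the job is handed in; nothing more can be done
the job is handed in; nothing more can be done
```

The job is done and handed in at about 32 s. The two turquoise tins are in the pot, the lid is screwed home and the selector is at the turquoise mark.

**Tins:** Only two turquoise tins were on the counter. Both stand upright on the pot floor, checked in the pictures before the lid went on. The first grasp shut on air just above the knob because the fingertips sit higher above the TCP than stated. I measured that, went lower, and the second try held.

**Lid:**
- It was set level on the thread about 40° clockwise of the gaps.
- Turned back anticlockwise, it came free at the gaps. The gripper was holding it, so I lowered it about 12 mm onto the ledges, with almost no force.
- It was then screwed clockwise until the stop pushed back with about 2.6 N m.
- The last check shows the top face level at 91 mm, where 91 mm is expected. The claws are about 76° clockwise of the gaps, also as expected.

**Selector:** The first turn left it about 6° short of the click. I gripped it again and turned it further. Its bar now measures between −52° and −54° in the world frame, and the turquoise mark should be at −52.6°. The click itself can only be inferred from that angle.

**Other things:** In the last pictures the other things on the counter looked to be where they were at the start. This was judged by eye, not measured. The gripper was open and clear of everything.

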